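# Set the telescopic stand to its bracket and pin it

### The job

Set the telescopic stand to the length its bracket needs: press the spring button in, slide the outer tube one hole at a time until the tongue's hole lies over the hole in the bracket and the button has popped fully out of that hole of the tube. Then take the taper pin (the one with the longer, ribbed handle) from the wooden block and drive it down through tongue and bracket until its collar sits on the tongue, and let go. Leave the dowel pin and the other loose things where they are.

Things in the scene. Friction and masses are not known exactly. Their poses are not given: they have to be found in the camera images.
- stand: Fixed stand: grey foot and post with a level square tube along the stand's +x (z up), its axis 130 mm above the bench at y = 0. Origin on the bench under the post. The inner tube (30 mm square, fixed) carries the spring button 145 mm from the origin. Both tubes are rolled 35 degrees about their axis: the button points along (0, cos 35, sin 35) in the stand's frame, to +y and 35 degrees up.
- sleeve (a joint): Slide of the outer tube (36 mm square) along stand +x, m; grows as the stand gets longer. The button locks it, with 1.5 mm play, at -0.034, 0 (start), 0.034 and 0.068. At each of these the button pops up and must be pressed again for the next step. Slides with 2 N friction; about 10 N more pushes the pressed button's dome under the wall. At 0 the tube spans 62 to 193 mm from the stand's origin.
- button (a joint): Spring button of 16 mm diameter with a round dome, m: 0 = popped fully out, 9 mm proud of the outer tube; 0.009 = flush with its face (about 5 N), which is far enough: its dome slips under the wall when the outer tube is moved along; 0.0115 = under the wall. It belongs to the fixed inner tube and does not move along the stand.
- button_tip (a point): Top of the button's dome, 27 mm from the tubes' axis when popped out. It comes out through one of a row of four 19 mm holes, 34 mm apart, in that face of the outer tube (walls 2.5 mm).
- tongue_hole (a point): Centre, on the upper face, of the 16.5 mm vertical hole in the steel tongue at the outer tube's end, 54 mm beyond the tube's end; it moves with the outer tube. The tongue is a level plate 8 mm thick and 42 mm wide, its upper face 134 mm above the bench.
- lug_hole (a point): Centre, on the upper face, of the 16.5 mm vertical hole in the lug bracket: a fixed steel arch 34 mm long, 56 mm wide, 124 mm high on the stand's line, top plate 12 mm thick, open below; the tongue passes 2 mm above it. It stands one hole step nearer to the post than the tongue hole is at the start, or one or two steps farther.
- taper_pin: Loose steel taper pin, 97 mm long, 120 g, upright in the pin block. Origin at its lower tip, z up the pin: tip 8 mm diameter, taper to 15 mm at 22 mm, plain 15 mm to 46 mm, collar 26 mm diameter from 46 to 52 mm, ribbed handle 22 mm diameter from 52 to 97 mm. Home in the bracket, its origin lies 36 mm below lug_hole.
- dowel_pin: Loose dowel pin, 78 mm long: the same collar, a short smooth handle (22 mm diameter, 26 mm high above the collar) and a straight 17.6 mm shank, upright in the block's other hole; it does not fit the bracket. Origin at its lower end.
- pin_block: Fixed wooden block 124 x 60 x 55 mm, origin under its centre, long side along its x. Its two holes lie at x = -32 and +32 mm; either may hold the taper pin, whose collar rests on the block's top.
- pipe_offcut: Loose upright piece of aluminium tube, 28 mm diameter, 58 mm high, on the stand's line; bystander. Origin at its foot.
- angle: Loose zinc angle bracket 30x36x38 mm on the stand's line; bystander. Origin at its foot.
- pipe_joint: Loose die-cast pipe joint 72x40x45 mm beside the stand; bystander. Origin under its centre.
- spring_clamp: Loose spring clamp 73x109x22 mm lying near the block; bystander. Origin under its centre.
Things that resemble listed ones, but are neither listed nor needed, are in the scene too. Leave any purple or turquoise look-alike of the taper_pin alone.

How it is judged:
By the outcome, as a careful person would: the job done as asked, in the order asked, and still so for the second after the job is handed in, with the robot touching nothing.
It also fails if it takes over 48 s, if anything falls off the work surface, if the arm or the gripper's body presses on something with over 40 N, if the wrist force passes 120 N, or if a joint passes its speed limit or range.

### The arm

A 6-joint arm with a two-finger parallel gripper is mounted at the origin on the work surface; the furniture and walls round the work are solid. World frame = base frame: x ahead of the robot, y to its left, z up, the work surface at z = 0. Lengths are in mm, angles in rad, forces in N, time in s.
With the tool pointing down it reaches from about 400 to 825 mm from the base axis. Payload 7 kg.
Tool frame: the origin (TCP) lies at the centre of the arm's flange, where the gripper is bolted on; the fingertips stand 173 mm ahead of it and the grasp point (between the pads) lies 155 mm ahead of it (robot.tip_reach is the distance from the TCP to the fingertips, in mm); z points along the fingers, y is the direction in which the jaws open and shut (so a half turn about z gives the same grasp; the last joint's range is limited). The gripper opens to 85 mm and grips with 20 to 120 N. Pads are 22 mm wide; open, the fingers measure 114 mm over their backs; the gripper's body (76 mm by 85 mm) begins 54 mm behind the grasp point. The pads swing forward as they close: fully open they stand 13 mm farther back than shut.
Start: joints at [-0.914, 0.359, 0.012, 0, -1.224, -0.288], TCP at [243.308, -629.601, 404.702] pointing down, gripper open.
Joint ranges: [-3.07, 3.07], [-1.43, 2.12], [-1.02, 1.25], [-3.03, 1.67], [-3.05, -0], [-3.03, 3.03]. Speed limits (rad/s): [2.39, 2.39, 3.01, 3.14, 3.14, 3.14].

### API

Orientations are given as a 3x3 rotation matrix whose columns are the frame's x, y, z axes.
In Python, from bench import robot gives the robot as it stands.
- The arm moves only by the tool servo_tool, never from a script. Its argument "plan" is a list of rows, each an object with "travel": the shift along the tool's x, y, z in cm, a list of three; "turn": the turn about the tool's z in rad. A call has 1 to 20 rows; each row is the pose to reach, as a shift and turn from the pose commanded when the call began, along the tool's axes at that moment; what a row does not reach only later rows make up. A row lasts 1/12 s, in which the tool goes at most 41.7 mm and 7.16 degrees, less where a joint would pass 70% of its speed; a pose out of reach is approached as far as the arm can. A call with a gripper value outside its range is refused whole. "fingers" is the closure, from 0 (fully open) to 1 (shut), set as the call begins (left out, the last holds). The fingers move at their own pace and stop on an object; "force" is the grip in N (left out, the last holds). Time passes only in rows, so rows that repeat a pose let the fingers close. It gives the time, the measured TCP pose, the force and the opening at its end, in the units of the state.
- robot.read_state(): the state, without advancing time (a new reading comes with each control period).
- robot.capture(name): name is "side" or "top" or "wrist"; returns a dict with "image" (400x640x3 uint8, red, green, blue), "fovy" (degrees; the focal length in pixels is half the picture's height over the tangent of half this angle, whatever the lens; pixels are square), "cx", "cy" (the principal point, pixels), "k1" (the pictures are not rectified: a ray, as slopes to the right and down, at radius r is drawn at 1 + k1 r^2 times it, then the intrinsics apply), "R" (3x3) and "t" (3): a world point X has camera coordinates R X + t; the wrist camera has in their place "T_tool_cam" (4x4, takes a point from camera to tool coordinates, whose origin is the TCP and whose axes are the flange's). Camera axes: x right, y down, z forward; pixel columns grow to the right and rows downward; lengths in mm; the calibration is good to about 2 mm. A picture is of the moment at which its call begins: read the wrist's pose just before it. There is no depth.
- robot.close_job(): hands the job in, once; it reports no verdict.
The state is a dict: "t": time; "joint_positions": joint angles; "joint_velocities": joint speeds; "joint_efforts": joint torques, N m; "ee_pos": TCP position; "tcp_rot": TCP orientation; "contact_force": force on the tool from outside, world axes, zero at the start; "moment": the same for the moment, N m; "opening": finger opening in mm.
Only numpy, scipy, OpenCV 4.12 (cv2) and the standard library are available. Lean on these libraries where they do the work, as an engineer would, in place of code of your own. Each camera call takes 0.05 s, during which the arm holds its last target.

## Working session

There is one attempt and no reset: what is moved stays moved. The work goes in short steps, Python scripts to look and compute and a tool call to move; the robot and the scene stay as the last step left them, time stands still between calls to the robot, and variables do not carry over. Pictures are saved under pics/ and viewed, and the job is handed in when it is done.

Besides the shell and the picture viewer there is one more tool, called after "Call:" in YAML: its name, and indented under it one key for each argument. servo_tool: Moves the arm, as the interface text tells. Its arguments: {"type":"object","properties":{"plan":{"type":"array","items":{"type":"object","properties":{"travel":{"type":"array","items":{"type":"number"}},"turn":{"type":"number"}}}},"fingers":{"type":"number"},"force":{"type":"number"}},"required":["plan"]}

```bash
ls; mkdir -p pics; python3 - <<'E'
from bench import robot
import cv2,json
s=robot.read_state();print(s)
for n in("side","top","wrist"):
    c=robot.capture(n);cv2.imwrite(f"pics/{n}0.png",cv2.cvtColor(c["image"],cv2.COLOR_RGB2BGR))
    print(n,{k:(v if k!="image" else 0) for k,v in c.items()})
E
```

```text
pics
{'t': 0.0, 'joint_positions': array([-9.13895715e-01,  3.59397627e-01,  1.10525943e-02, -3.60807610e-04,
       -1.22409434e+00, -2.88126543e-01]), 'joint_velocities': array([-0.00068378, -0.00181095, -0.00091423,  0.00018004, -0.00128016,
       -0.00067578]), 'joint_efforts': array([ 1.93661406e-03, -5.83316052e+01,  2.93436259e+01,  6.93684518e+00,
       -5.81294415e-03,  1.95270633e-05]), 'ee_pos': array([ 243.26547626, -629.43033737,  403.75184232]), 'tcp_rot': array([[-9.32814196e-01, -3.60356955e-01, -7.34622056e-04],
       [-3.60357676e-01,  9.32812988e-01,  1.50831846e-03],
       [ 1.41731947e-04,  1.67170757e-03, -9.99998593e-01]]), 'contact_force': array([ 0.51376062, -0.02356266,  0.95223234]), 'moment': array([-0.00960678,  0.02472011, -0.02161297]), 'opening': 85.24051283971839}
side {'image': 0, 'fovy': 44.47195524417663, 'cx': 313.1637752197075, 'cy': 202.5785809334929, 'k1': -0.03371471023670844, 'R': array([[-0.99640846, -0.08095589,  0.02482608],
       [-0.0547618 ,  0.39245177, -0.91814092],
       [ 0.06458587, -0.9162029 , -0.39547555]]), 't': array([ 4
[... 155 characters left out ...]
60278814473, 'R': array([[-0.0122014 , -0.99990238, -0.00680925],
       [-0.9813408 ,  0.01328115, -0.19181722],
       [ 0.19188893,  0.00434175, -0.98140704]]), 't': array([ 70.81154449, 450.58098599, 970.04050025])}
wrist {'image': 0, 'fovy': 67.23999905170139, 'cx': 317.77099414715684, 'cy': 200.1290654517733, 'k1': -0.02159447024514123, 'T_tool_cam': array([[ 5.02590259e-04, -9.63463530e-01, -2.67839083e-01,
         6.70642973e+01],
       [ 9.99999555e-01,  6.97973160e-04, -6.34267588e-04,
        -1.24688096e-01],
       [ 7.98038180e-04, -2.67838645e-01,  9.63463452e-01,
         3.11294556e+01],
       [ 0.00000000e+00,  0.00000000e+00,  0.00000000e+00,
         1.00000000e+00]])}
```

View pics/side0.png

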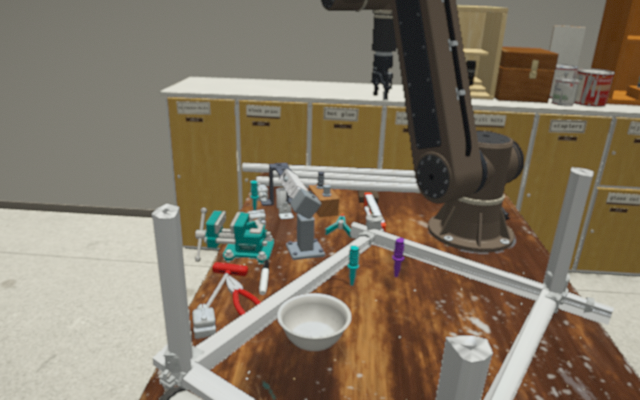

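View pics/top0.png

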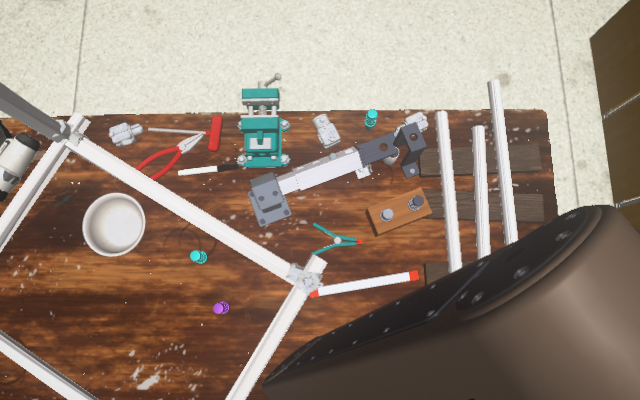

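View pics/wrist0.png

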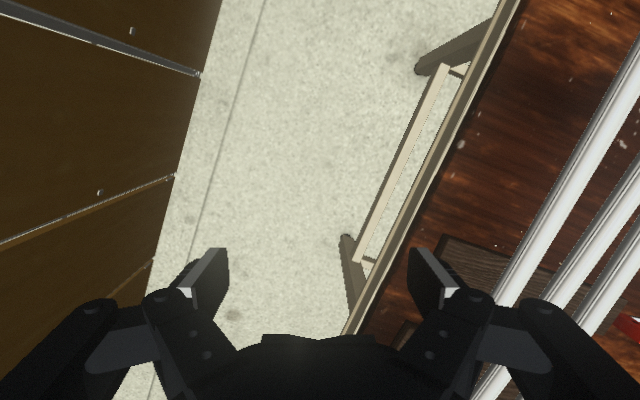

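```bash
python3 - <<'E'
import cv2
a=cv2.imread("pics/top0.png")[70:270,230:490];cv2.imwrite("pics/top0z.png",cv2.resize(a,None,fx=3,fy=3,interpolation=cv2.INTER_CUBIC)[:, :800])
a=cv2.imread("pics/side0.png")[150:270,230:400];cv2.imwrite("pics/side0z.png",cv2.resize(a,None,fx=4.7,fy=4.7,interpolation=cv2.INTER_CUBIC))
E
```

```text
(no output)
```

View pics/top0z.png

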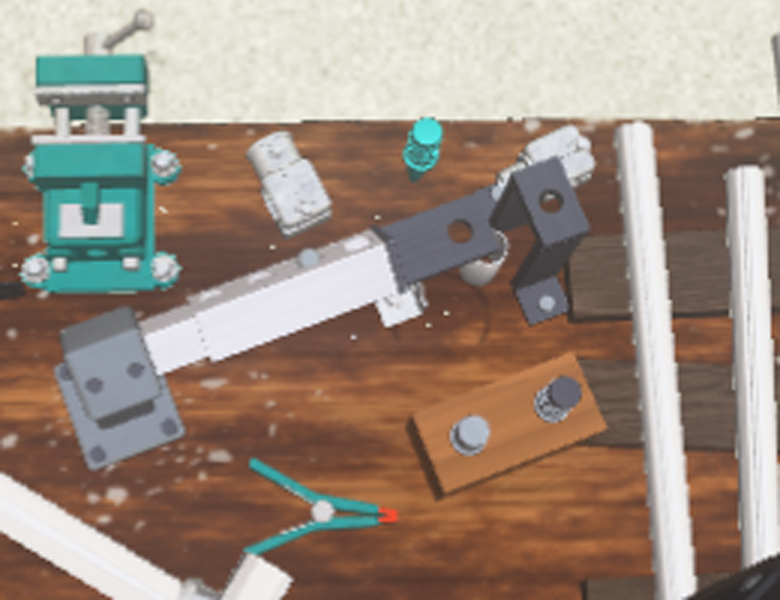

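View pics/side0z.png

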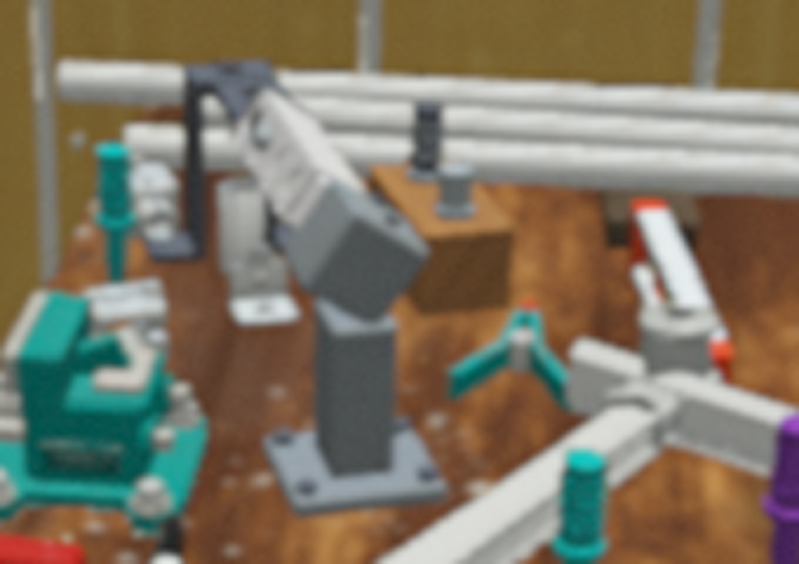

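```bash
cat > h.py <<'E'
import numpy as np,cv2
def K(c):
    f=200/np.tan(np.radians(c["fovy"])/2);return f
def ray(c,u,v):
    f=K(c);d=np.array([(u-c["cx"])/f,(v-c["cy"])/f]);x=d.copy()
    for _ in range(20): x=d/(1+c["k1"]*(x@x))
    return np.array([x[0],x[1],1.])
def pose(c,s=None):
    if "R" in c: return c["R"].T,-c["R"].T@c["t"]
    T=c["T_tool_cam"];R=s["tcp_rot"]
    return R@T[:3,:3],R@T[:3,3]+s["ee_pos"]
def onz(c,u,v,z,s=None):
    R,o=pose(c,s);d=R@ray(c,u,v);return o+d*(z-o[2])/d[2]
def tri(l):  # list of (c,u,v,s)
    A=np.zeros((3,3));b=np.zeros(3);L=[]
    for c,u,v,s in l:
        R,o=pose(c,s);d=R@ray(c,u,v);d/=np.linalg.norm(d);P=np.eye(3)-np.outer(d,d);A+=P;b+=P@o;L.append((P,o))
    X=np.linalg.solve(A,b);return X,[round(float(np.linalg.norm(P@(X-o))),2) for P,o in L]
def proj(c,X,s=None):
    R,o=pose(c,s);p=R.T@(np.asarray(X,float)-o);x=p[:2]/p[2];x=x*(1+c["k1"]*(x@x));f=K(c);return c["cx"]+f*x[0],c["cy"]+f*x[1]
def grab(robot,n,name,crop=None,k=1):
    s=robot.read_state();c=robot.capture(n);im=cv2.cvtColor(c["image"],cv2.COLOR_RGB2BGR)
    cv2.imwrite("pics/"+name+"_raw.png",im)
    import pickle;pickle.dump((c,s),open("pics/"+name+".pkl","wb"))
    if crop: im=im[crop[1]:crop[3],crop[0]:crop[2]]
    if k!=1: im=cv2.resize(im,None,fx=k,fy=k,interpolation=cv2.INTER_CUBIC)
    cv2.imwrite("pics/"+name+".png",im[:600,:800]);return c,s
E
python3 - <<'E'
from bench import robot
from h import *
np.set_printoptions(precision=1,suppress=True)
c=robot.capture("top");sd=robot.capture("side")
t=onz(c,383.3,147,134);l=onz(c,413.3,137,124)
print("tongue",t,"lug",l,l-t,np.linalg.norm((l-t)[:2]),"btn",onz(c,333,155.7,145.5))
# post corners base plate zoom
print("taper top",onz(c,418,200,106),"dowel",onz(c,387.5,214,81))
for p in[(408,418),(575,352),(607,428),(443,497)]:print(onz(c,230+p[0]/3,70+p[1]/3,55))
# two-view
def z(p):return 230+p[0]/4.7,150+p[1]/4.7
print(tri([(c,418,199.5,None),(sd,*z((428,106)),None)]),tri([(c,387.5,214,None),(sd,*z((456,172)),None)]))
print("lug edge",[onz(c,230+p[0]/3,70+p[1]/3,124) for p in[(507,163),(555,156),(588,236)]])
E
```

```text
tongue [534.  -68.6 134. ] lug [ 557.4 -131.7  124. ] [ 23.4 -63.1 -10. ] 67.2676019770386 btn [514.   32.  145.5]
taper top [ 431.2 -138.   106. ] dowel [407.6 -79.1  81. ]
[422.2 -38.1  55. ]
[ 468.  -158.1   55. ]
[ 413.1 -177.7   55. ]
[366.3 -60.6  55. ]
(array([ 430.7, -138.4,  103.9]), [1.84, 1.84]) (array([407. , -79. ,  82.2]), [0.32, 0.32])
lug edge [array([ 584.7, -104. ,  124. ]), array([ 589.3, -136.9,  124. ]), array([ 532.6, -156. ,  124. ])]
```

Call:
servo_tool:
  plan:
    - {"travel": [-48.2,52.1,0],"turn": -1.557}
    - {"travel": [-48.2,52.1,0],"turn": -1.557}
    - {"travel": [-48.2,52.1,0],"turn": -1.557}
    - {"travel": [-48.2,52.1,0],"turn": -1.557}
    - {"travel": [-48.2,52.1,0],"turn": -1.557}
    - {"travel": [-48.2,52.1,0],"turn": -1.557}
    - {"travel": [-48.2,52.1,0],"turn": -1.557}
    - {"travel": [-48.2,52.1,0],"turn": -1.557}
    - {"travel": [-48.2,52.1,0],"turn": -1.557}
    - {"travel": [-48.2,52.1,0],"turn": -1.557}
    - {"travel": [-48.2,52.1,0],"turn": -1.557}
    - {"travel": [-48.2,52.1,0],"turn": -1.557}
    - {"travel": [-48.2,52.1,0],"turn": -1.557}
    - {"travel": [-48.2,52.1,0],"turn": -1.557}
    - {"travel": [-48.2,52.1,0],"turn": -1.557}
    - {"travel": [-48.2,52.1,0],"turn": -1.557}
    - {"travel": [-48.2,52.1,0],"turn": -1.557}
    - {"travel": [-48.2,52.1,0],"turn": -1.557}
    - {"travel": [-48.2,52.1,0],"turn": -1.557}
    - {"travel": [-48.2,52.1,0],"turn": -1.557}
  fingers: 0.3
  force: 40

```text
t: 1.92
ee_pos: [504.9, 30.3, 404.4]
tcp_rot: [[0.349, -0.937, -0.001], [-0.937, -0.349, -0.0], [-0.0, 0.001, -1.0]]
contact_force: [-0.2, -0.4, 0.6]
opening: 59.6
```

```bash
python3 - <<'E'
from bench import robot
from h import *
c,s=grab(robot,"wrist","w1");print(s["t"],s["ee_pos"],s["tcp_rot"].round(3),s["opening"],s["joint_positions"].round(2))
E
```

```text
1.9167 [504.87065952  30.27889894 404.39597792] [[ 0.349 -0.937 -0.001]
 [-0.937 -0.349 -0.   ]
 [-0.     0.001 -1.   ]] 59.64983779207385 [ 0.45  0.08 -0.35 -0.   -1.14 -0.09]
```

View pics/w1.png

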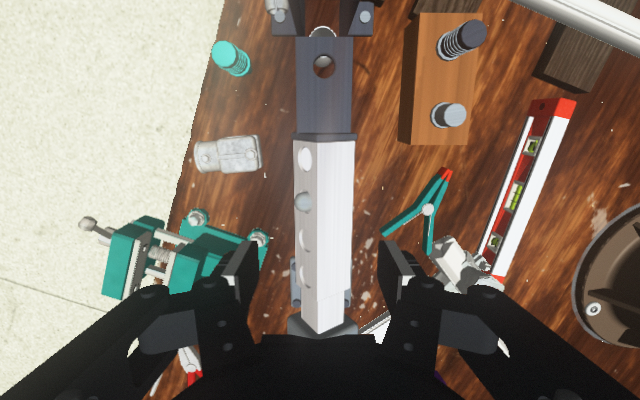

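```bash
python3 - <<'E'
import cv2
a=cv2.imread("pics/w1_raw.png")
cv2.imwrite("pics/w1z.png",cv2.resize(a[125:285,230:430],None,fx=4,fy=3.7,interpolation=cv2.INTER_CUBIC)[:600])
cv2.imwrite("pics/w1y.png",cv2.resize(a[0:140,200:400],None,fx=4,fy=4,interpolation=cv2.INTER_CUBIC))
E
```

```text
(no output)
```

View pics/w1z.png

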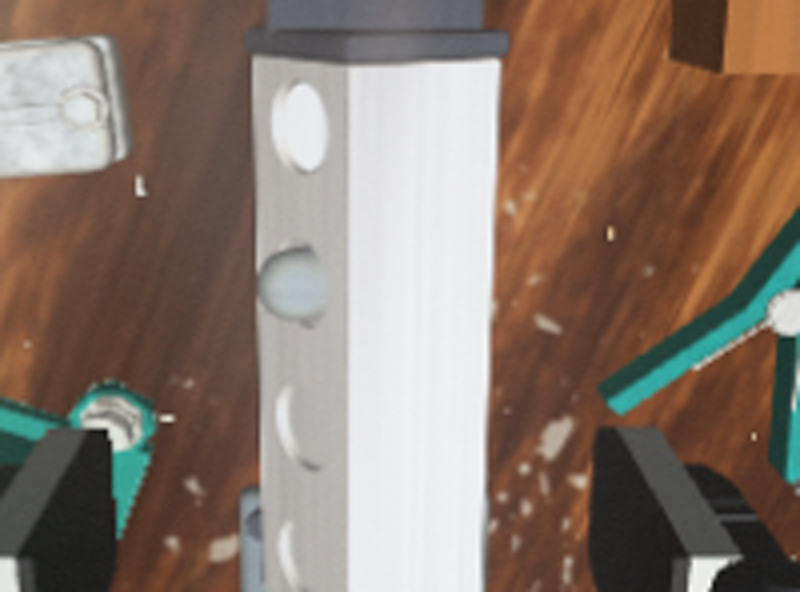

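View pics/w1y.png

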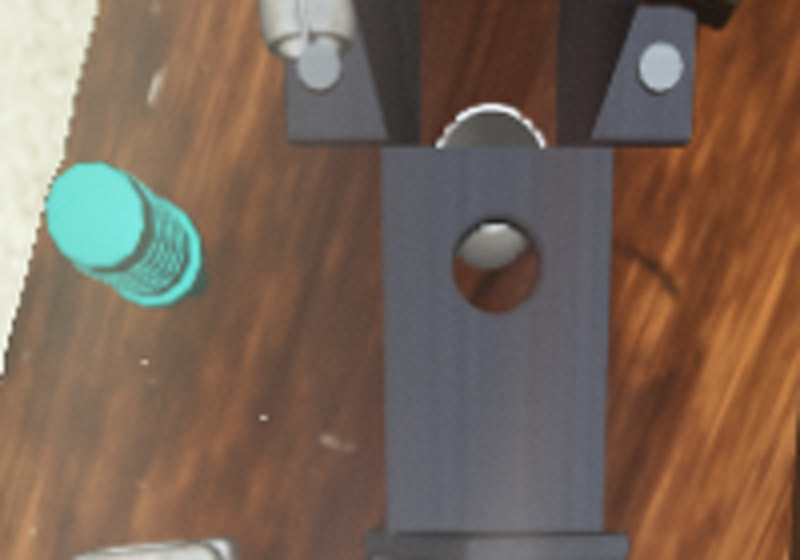

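```bash
python3 - <<'E'
from h import *
import pickle
np.set_printoptions(precision=1,suppress=True)
c,s=pickle.load(open("pics/w1.pkl","rb"))
t=onz(c,324.2,66.7,134,s)
r1=onz(c,316.75,141,155,s);r2=onz(c,316.75,284,155,s)
d=(r2-r1);print("tongue",t,"ridge",r1,r2,np.degrees(np.arctan2(-d[1],-d[0])))
b=onz(c,303.8,202,140.9,s);print("btn ctr",b)
R=s["tcp_rot"];o=s["ee_pos"]
for n,p in(("t",t),("r1",r1),("r2",r2),("b",b)):print(n,R.T@(p-o))
L=onz(c,230+257/4,202,140,s);print("dome left edge",R.T@(L-o))
# tongue edges z=134
for u in(382,612):print(R.T@(onz(c,200+u/4,150/4,134,s)-o))
for u in(388,604):print(R.T@(onz(c,200+u/4,525/4,134,s)-o))
# finger tips: predicted pixel for tip inner corners
for z in (155,160,165,168,173):
  print(z,[np.round(proj(c,o+R@np.array([x,y,z]),s),1) for x,y in((11,-29.8),(-11,-29.8),(11,29.8))])
E
```

```text
tongue [537.1 -68.5 134. ] ridge [524.  -17.4 155. ] [483.9  90.5 155. ] -69.6261586780263
btn ctr [516.5  32.5 140.9]
t [103.8   4.  270.4]
r1 [ 51.3  -1.5 249.4]
r2 [-63.8  -1.6 249.4]
b [  2.  -12.  263.5]
dome left edge [  1.7 -19.7 264.4]
[123.4 -16.9 270.4]
[123.5  24.6 270.4]
[ 57.2 -16.9 270.4]
[ 57.2  25.1 270.4]
155 [array([253.2, 248.9]), array([255.9, 292. ]), array([386.1, 248.9])]
160 [array([255.4, 244.4]), array([258. , 286.3]), array([383.7, 244.4])]
165 [array([257.4, 240.1]), array([259.9, 280.8]), array([381.5, 240.1])]
168 [array([258.6, 237.7]), array([260.9, 277.8]), array([380.3, 237.7])]
173 [array([260.5, 233.8]), array([262.7, 272.9]), array([378.3, 233.8])]
```

Call:
servo_tool:
  plan:
    - {"travel": [0.2,0.45,4.0]}
    - {"travel": [0.2,0.45,7.5]}
    - {"travel": [0.2,0.45,9.0]}
    - {"travel": [0.2,0.45,9.4]}
    - {"travel": [0.2,0.45,9.4]}
    - {"travel": [0.2,0.45,9.4]}
  force: 25

```text
schema error: expected keys travel, turn
```

```bash
python3 - <<'E'
from bench import robot
from h import *
c,s=grab(robot,"wrist","w2",(170,80,470,300),2.6);print(s["t"],s["ee_pos"],s["contact_force"],s["opening"])
c,s=grab(robot,"side","s2",(230,140,370,260),4.9)
E
```

```text
1.9667 [504.69191221  29.61477714 404.54264615] [-0.08725095 -0.55307649 -0.50880454] 59.797177092010344
```

View pics/w2.png

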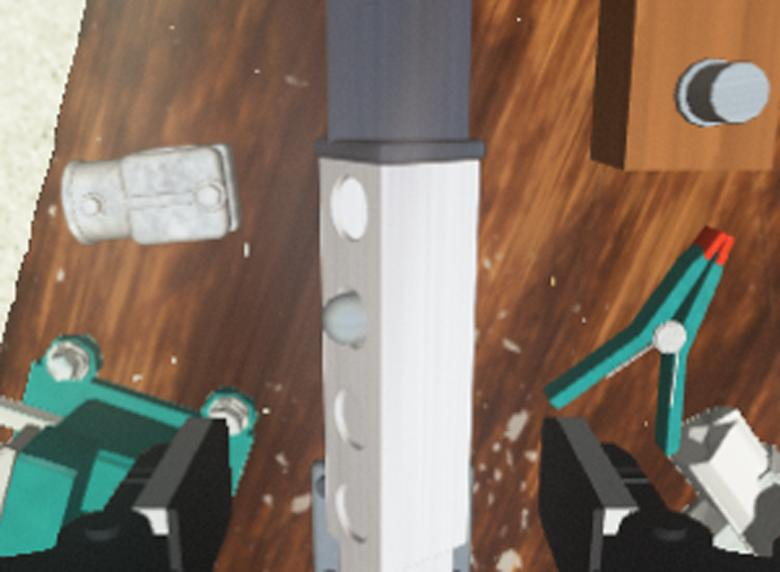

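View pics/s2.png

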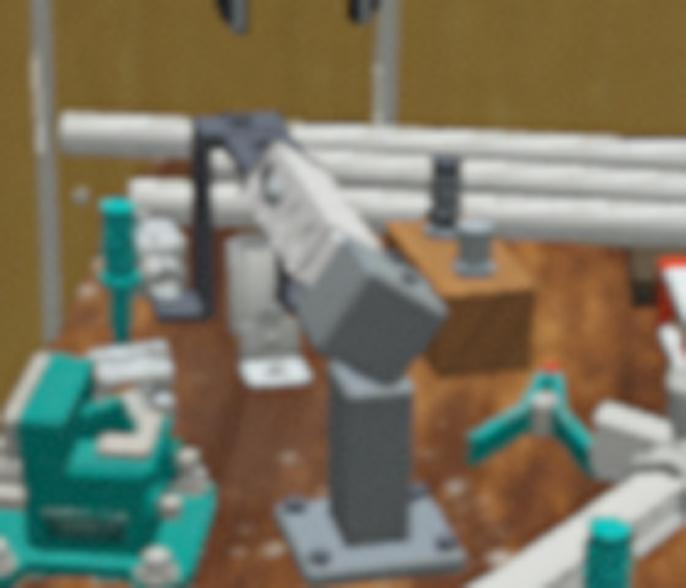

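Call:
servo_tool:
  plan:
    - {"travel": [0.2,0.45,4.0],"turn": 0}
    - {"travel": [0.2,0.45,7.5],"turn": 0}
    - {"travel": [0.2,0.45,9.0],"turn": 0}
    - {"travel": [0.2,0.45,9.4],"turn": 0}
    - {"travel": [0.2,0.45,9.4],"turn": 0}
    - {"travel": [0.2,0.45,9.4],"turn": 0}
  force: 25

```text
t: 2.57
ee_pos: [502.1, 26.2, 311.9]
tcp_rot: [[0.347, -0.938, 0.001], [-0.938, -0.347, 0.0], [0.0, -0.001, -1.0]]
contact_force: [0.1, 0.6, -0.3]
opening: 59.7
```

```bash
python3 - <<'E'
from bench import robot
from h import *
c,s=grab(robot,"wrist","w2",(170,80,470,300),2.6);print(s["t"],s["ee_pos"],s["contact_force"],s["opening"])
c,s=grab(robot,"side","s2",(230,140,370,260),4.9)
E
```

```text
2.5667 [502.06374488  26.23268809 311.89395331] [ 0.06046921  0.58544286 -0.28585955] 59.733337367419615
```

View pics/w2.png

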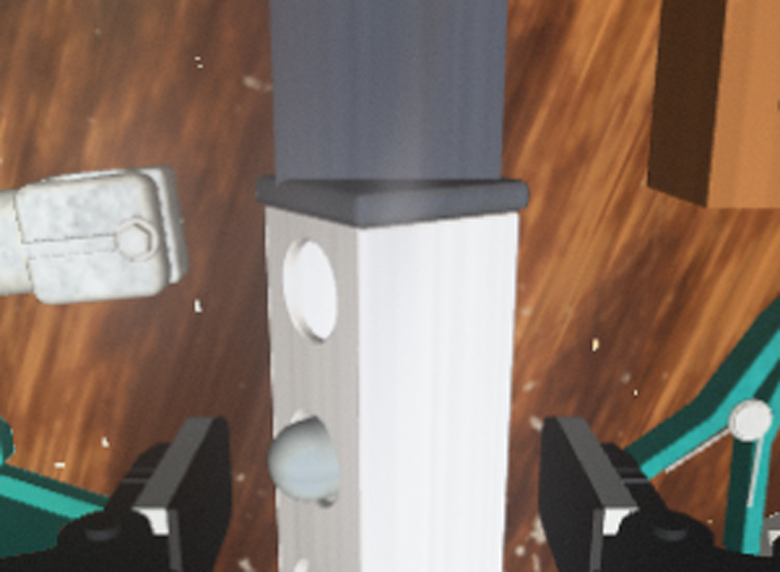

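View pics/s2.png

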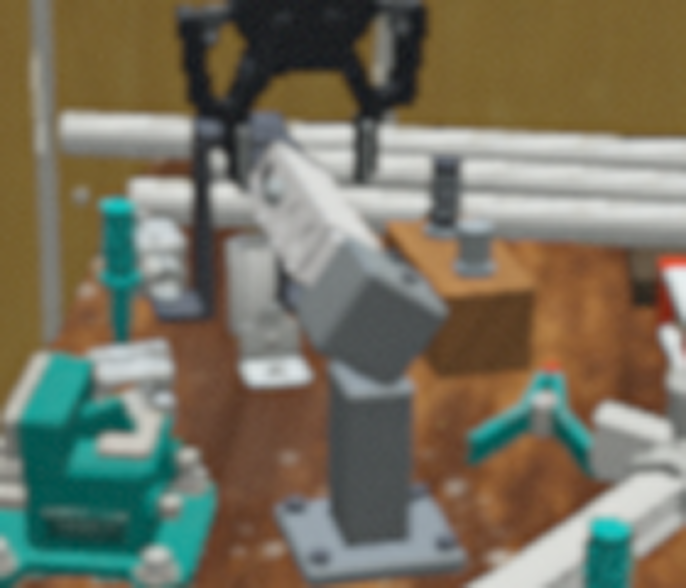

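```bash
python3 - <<'E'
from h import *
import pickle
np.set_printoptions(precision=1,suppress=True)
c,s=pickle.load(open("pics/w2.pkl","rb"));R=s["tcp_rot"];o=s["ee_pos"]
f=lambda u,v,z:(R.T@(onz(c,170+u/2.6,80+v/2.6,z,s)-o)).round(1)
print("dome",f(306,460,140.9),"ridge",f(359,228,155),f(359,560,155),"tongue",f(272,100,134),f(506,100,134), f(274,180,134),f(502,180,134))
cs,_=pickle.load(open("pics/s2.pkl","rb"))
for z in(160,165,170):
  for y in(-29.9,-37,29.9,37):
    p=proj(cs,o+R@np.array([-11,y,z]));print(z,y,((p[0]-230)*4.9,(p[1]-140)*4.9))
print([((a-230)*4.9,(b-140)*4.9) for a,b in [proj(cs,o+R@np.array([0.9,5-22.1,166.4]))]])
E
python3 -c "
import cv2
a=cv2.imread('pics/s2_raw.png')[150:200,255:315];cv2.imwrite('pics/s2z.png',cv2.resize(a,None,fx=12,fy=12,interpolation=cv2.INTER_CUBIC))"
```

```text
dome [ -0.8 -16.2 171. ] ridge [ 47.4  -4.9 156.9] [-14.   -5.5 156.9] tongue [ 67.3 -21.2 177.9] [ 67.3  21.3 177.9] [ 52.9 -21.4 177.9] [ 52.9  21.1 177.9]
160 -29.9 (np.float64(247.15275617889347), np.float64(181.19955757308787))
160 -37 (np.float64(234.33412550251893), np.float64(182.11830896589035))
160 29.9 (np.float64(353.73169403411845), np.float64(173.5710001517886))
160 37 (np.float64(366.2222818983221), np.float64(172.6781681426564))
165 -29.9 (np.float64(247.15196473950735), np.float64(189.8251952631985))
165 -37 (np.float64(234.3526536552888), np.float64(190.75449905718136))
165 29.9 (np.float64(353.5724329885903), np.float64(182.10807971223315))
165 37 (np.float64(366.0447047652031), np.float64(181.20477292220025))
170 -29.9 (np.float64(247.151315234493), np.float64(198.4250214792791))
170 -37 (np.float64(234.37127714038482), np.float64(199.3648080252861))
170 29.9 (np.float64(353.41369057621904), np.float64(190.61992934755716))
170 37 (np.float64(365.8676891383244), np.float64(189.70621620679015))
[(np.float64(265.3872738709174), np.float64(183.1071870177849))]
```

View pics/s2z.png

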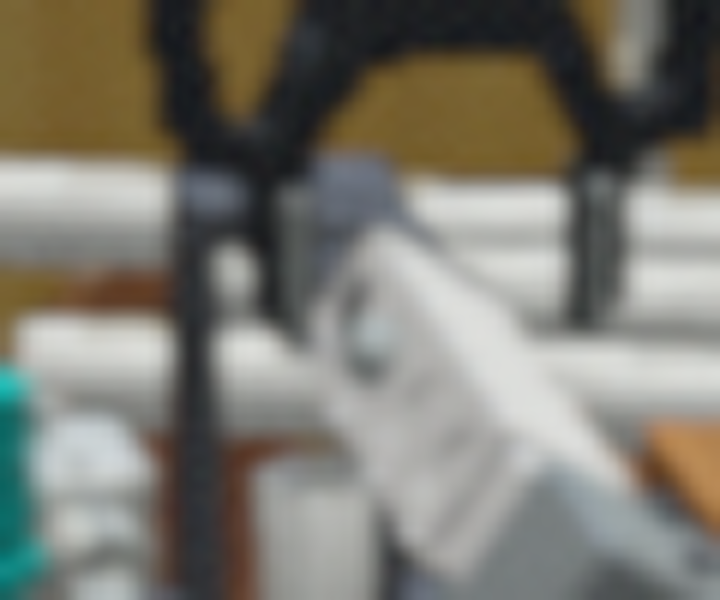

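Call:
servo_tool:
  plan:
    - {"travel": [-0.1,0.05,0.2],"turn": 0}
    - {"travel": [-0.1,0.05,0.2],"turn": 0}
    - {"travel": [-0.1,0.05,0.2],"turn": 0}
    - {"travel": [-0.1,0.05,0.2],"turn": 0}
    - {"travel": [-0.1,0.05,0.2],"turn": 0}
    - {"travel": [-0.1,0.05,0.2],"turn": 0}
    - {"travel": [-0.1,0.05,0.2],"turn": 0}
  force: 25
  fingers: 0.8

```text
t: 3.25
ee_pos: [500.1, 27.2, 309.8]
tcp_rot: [[0.348, -0.938, -0.001], [-0.938, -0.348, -0.001], [0.0, 0.001, -1.0]]
contact_force: [-6.0, -1.0, 11.8]
opening: 35.2
```

```bash
python3 - <<'E'
from bench import robot
from h import *
c,s=grab(robot,"wrist","w3",(170,80,470,300),2.6);print(s["t"],s["ee_pos"],s["contact_force"],s["opening"])
c,s=grab(robot,"side","s3",(255,150,315,200),12);print(s["opening"],s["contact_force"])
E
```

```text
3.25 [500.05267976  27.15273923 309.80222478] [-5.97592244 -0.95048013 11.76299958] 35.168527774397624
35.38815523505952 [-6.04567001 -0.67361202 11.28784862]
```

View pics/w3.png

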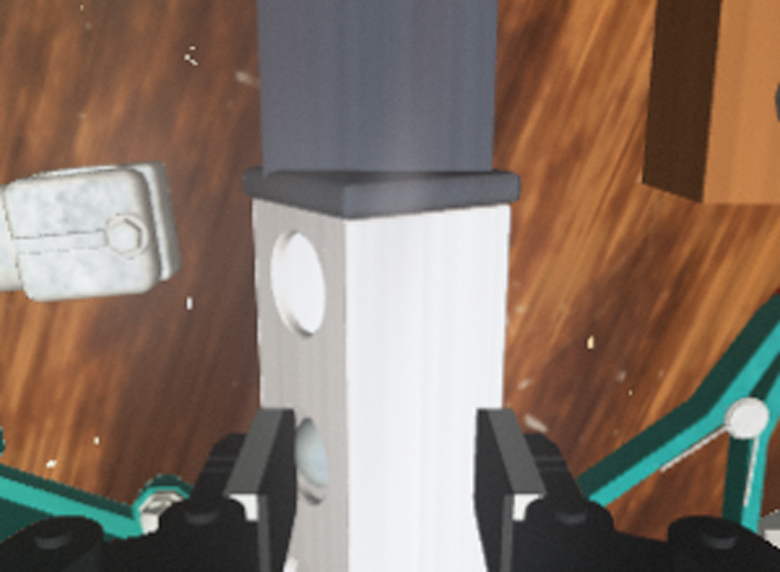

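View pics/s3.png

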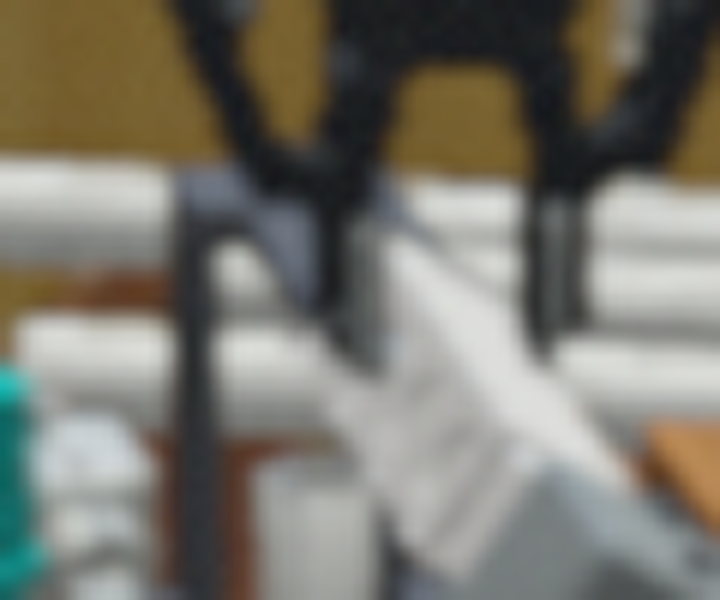

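```bash
python3 - <<'E'
from h import *
import pickle
np.set_printoptions(precision=1,suppress=True)
c,s=pickle.load(open("pics/w3.pkl","rb"));R=s["tcp_rot"];o=s["ee_pos"]
f=lambda u,v,z:(R.T@(onz(c,170+u/2.6,80+v/2.6,z,s)-o)).round(1)
print("ridge",f(345,218,155),f(345,560,155),"tongue",f(260,100,134),f(496,100,134), f(262,165,134),f(492,165,134))
cs,s=pickle.load(open("pics/s3.pkl","rb"))
for z in(165,168,171):
  for y in(-17.6,17.6):
    p=proj(cs,o+R@np.array([-11,y,z]));print(z,y,((p[0]-255)*12,(p[1]-150)*12))
a=cv2.imread("pics/w3_raw.png")[200:300,240:400];cv2.imwrite("pics/w3z.png",cv2.resize(a,None,fx=5,fy=5,interpolation=cv2.INTER_CUBIC))
E
```

```text
ridge [ 49.3  -7.1 154.8] [-12.6  -7.9 154.8] tongue [ 67.3 -23.1 175.8] [ 67.4  19.2 175.8] [ 55.8 -23.2 175.8] [ 55.9  18.9 175.8]
165 -17.6 (np.float64(369.7083154891809), np.float64(351.73039272497806))
165 17.6 (np.float64(523.0203208157877), np.float64(340.0978359868893))
168 -17.6 (np.float64(369.683681410733), np.float64(364.3359568063879))
168 17.6 (np.float64(522.8585268892309), np.float64(352.627787435875))
171 -17.6 (np.float64(369.6591936161535), np.float64(376.9188916046123))
171 17.6 (np.float64(522.6970760922097), np.float64(365.13541003561807))
```

View pics/w3z.png

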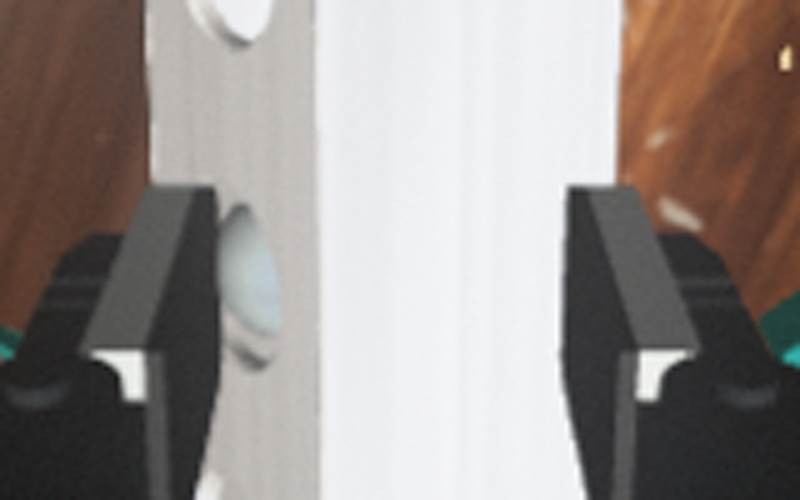

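Call:
servo_tool:
  plan:
    - {"travel": [0,-0.05,-0.1],"turn": 0}
    - {"travel": [0,-0.05,-0.2],"turn": 0}
    - {"travel": [0,-0.05,-0.2],"turn": 0}
    - {"travel": [0,-0.05,-0.2],"turn": 0}
    - {"travel": [0.1,-0.05,-0.2],"turn": 0}
    - {"travel": [0.3,-0.05,-0.2],"turn": 0}
    - {"travel": [0.5,-0.05,-0.2],"turn": 0}
    - {"travel": [0.7,-0.05,-0.2],"turn": 0}
    - {"travel": [0.9,-0.05,-0.2],"turn": 0}
    - {"travel": [1.2,-0.05,-0.2],"turn": 0}
  force: 35
  fingers: 0.85

```text
t: 4.18
ee_pos: [505.0, 16.5, 313.9]
tcp_rot: [[0.349, -0.937, 0.001], [-0.937, -0.349, 0.0], [0.0, -0.001, -1.0]]
contact_force: [-13.8, 1.5, 26.8]
opening: 27.0
```

```bash
python3 - <<'E'
from bench import robot
from h import *
c,s=grab(robot,"wrist","w4",(170,80,470,300),2.6);print(s["t"],s["ee_pos"],s["contact_force"],s["opening"], s["tcp_rot"].T@s["contact_force"])
E
```

```text
4.1833 [504.97420781  16.53567992 313.90167294] [-13.78931481   1.47326575  26.80670009] 26.98818705331431 [ -6.18238791  12.3748905  -26.82452329]
```

View pics/w4.png

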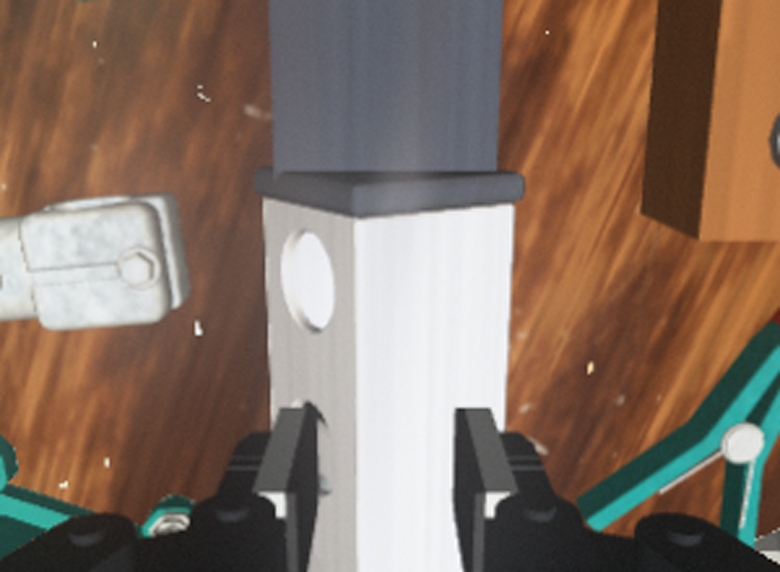

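Call:
servo_tool:
  plan:
    - {"travel": [0.3,0,0.05],"turn": 0}
    - {"travel": [0.7,0,0.1],"turn": 0}
    - {"travel": [1.1,0,0.1],"turn": 0}
    - {"travel": [1.5,0,0.1],"turn": 0}
    - {"travel": [1.8,0,0.1],"turn": 0}
    - {"travel": [2.0,0,0.1],"turn": 0}
    - {"travel": [2.2,0,0.1],"turn": 0}
    - {"travel": [2.2,0,0.1],"turn": 0}
  force: 28
  fingers: 0.85

```text
t: 4.9
ee_pos: [513.0, -5.3, 313.8]
tcp_rot: [[0.349, -0.937, 0.002], [-0.937, -0.349, -0.002], [0.003, -0.001, -1.0]]
contact_force: [-11.4, -4.4, 32.9]
opening: 26.5
```

```bash
python3 - <<'E'
from bench import robot
from h import *
c,s=grab(robot,"wrist","w5",(170,80,470,300),2.6);print(s["t"],s["ee_pos"],s["contact_force"],s["opening"], s["tcp_rot"].T@s["contact_force"])
E
```

```text
4.9 [513.03677905  -5.27232281 313.80919349] [-11.36848334  -4.41339661  32.91226458] 26.543129483837003 [  0.2585136   12.15213627 -32.92713771]
```

View pics/w5.png

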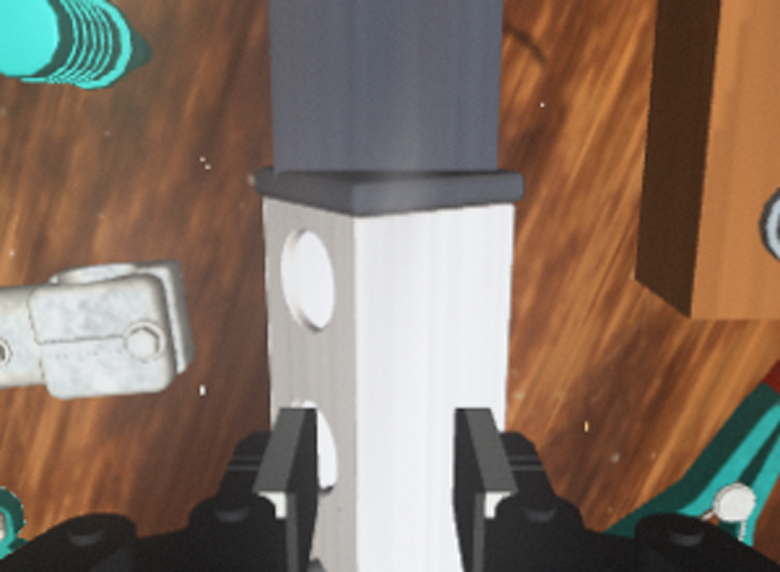

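Call:
servo_tool:
  plan:
    - {"travel": [0,0,-0.1],"turn": 0}
    - {"travel": [0,0,-0.3],"turn": 0}
    - {"travel": [0,0,-0.6],"turn": 0}
    - {"travel": [0,0,-2.0],"turn": 0}
    - {"travel": [-2,0,-3.5],"turn": 0}
    - {"travel": [-3.5,0,-3.5],"turn": 0}
    - {"travel": [-3.5,0,-3.5],"turn": 0}
    - {"travel": [-3.5,0,-3.5],"turn": 0}
  force: 28
  fingers: 0.3

```text
t: 5.62
ee_pos: [500.7, 29.1, 344.9]
tcp_rot: [[0.349, -0.937, 0.0], [-0.937, -0.349, 0.0], [-0.0, -0.0, -1.0]]
contact_force: [-0.2, 0.0, 0.2]
opening: 60.2
```

```bash
python3 - <<'E'
from bench import robot
from h import *
c,s=grab(robot,"wrist","w6",(170,60,470,280),2.6);print(s["t"],s["ee_pos"],s["contact_force"],s["opening"], s["tcp_rot"].T@s["contact_force"])
E
```

```text
5.6167 [500.72144534  29.12729305 344.88205169] [-0.21558847  0.01015066  0.23915267] 60.20553887681719 [-0.08480287  0.19840514 -0.23920556]
```

View pics/w6.png

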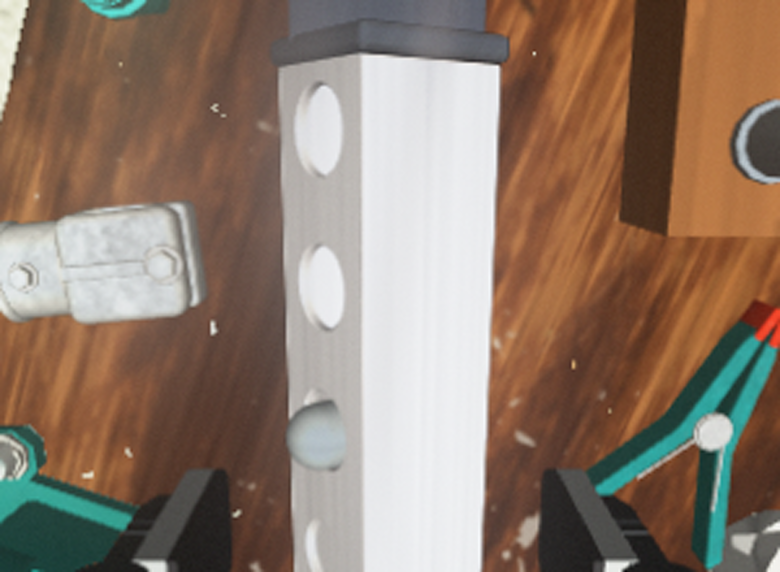

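```bash
python3 - <<'E'
from h import *
import pickle
np.set_printoptions(precision=1,suppress=True)
c,s=pickle.load(open("pics/w6.pkl","rb"));R=s["tcp_rot"];o=s["ee_pos"]
f=lambda u,v,z:(R.T@(onz(c,170+u/2.6,60+v/2.6,z,s)-o)).round(1)
print("dome",f(318,435,140.9),"ridge",f(361,55,155),f(361,560,155),"tongue",f(288,20,134),f(486,20,134))
E
```

```text
dome [  2.8 -16.4 204. ] ridge [ 85.1  -5.3 189.9] [-22.1  -6.1 189.9] tongue [ 94.4 -21.4 210.9] [ 94.5  20.9 210.9]
```

Call:
servo_tool:
  plan:
    - {"travel": [0.25,0,2.0],"turn": 0}
    - {"travel": [0.25,0,3.0],"turn": 0}
    - {"travel": [0.25,0,3.3],"turn": 0}
    - {"travel": [0.25,0,3.3],"turn": 0}
  force: 30
  fingers: 0.3

```text
t: 6.0
ee_pos: [501.5, 25.8, 310.4]
tcp_rot: [[0.347, -0.938, -0.003], [-0.938, -0.347, -0.001], [0.0, 0.003, -1.0]]
contact_force: [1.1, 0.2, 0.6]
opening: 59.5
```

Call:
servo_tool:
  plan:
    - {"travel": [0,0,0],"turn": 0}
    - {"travel": [0,0,0],"turn": 0}
    - {"travel": [0,0,0],"turn": 0}
    - {"travel": [0,0,0],"turn": 0}
    - {"travel": [0,0,0],"turn": 0}
    - {"travel": [0,0,0],"turn": 0}
    - {"travel": [0,0,-0.05],"turn": 0}
    - {"travel": [0.1,0,-0.05],"turn": 0}
    - {"travel": [0.3,0,-0.05],"turn": 0}
    - {"travel": [0.5,0,-0.05],"turn": 0}
    - {"travel": [0.7,0,-0.05],"turn": 0}
    - {"travel": [0.9,0,-0.05],"turn": 0}
    - {"travel": [1.2,0,-0.05],"turn": 0}
  force: 30
  fingers: 0.85

```text
t: 7.08
ee_pos: [505.7, 15.2, 315.0]
tcp_rot: [[0.348, -0.937, 0.001], [-0.937, -0.348, 0.001], [-0.0, -0.002, -1.0]]
contact_force: [-9.8, 3.0, 19.4]
opening: 25.3
```

```bash
python3 - <<'E'
from bench import robot
from h import *
c,s=grab(robot,"wrist","w7",(170,80,470,300),2.6);print(s["t"],s["ee_pos"],s["contact_force"],s["opening"], s["tcp_rot"].T@s["contact_force"])
E
```

```text
7.0833 [505.70106866  15.22020714 314.95595165] [-9.75720698  3.02475373 19.43004579] 25.32254047220804 [ -6.23564413   8.06060387 -19.44279584]
```

View pics/w7.png

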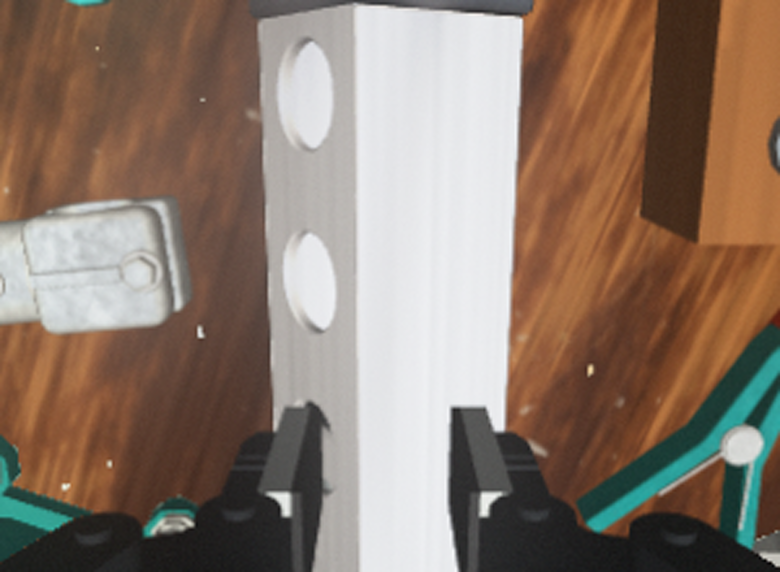

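Call:
servo_tool:
  plan:
    - {"travel": [0.3,0,0.1],"turn": 0}
    - {"travel": [0.7,0,0.15],"turn": 0}
    - {"travel": [1.1,0,0.15],"turn": 0}
    - {"travel": [1.5,0,0.15],"turn": 0}
    - {"travel": [1.8,0,0.15],"turn": 0}
    - {"travel": [2.0,0,0.15],"turn": 0}
    - {"travel": [2.2,0,0.15],"turn": 0}
    - {"travel": [2.2,0,0.15],"turn": 0}
  force: 30
  fingers: 0.85

```text
t: 7.8
ee_pos: [513.7, -6.5, 314.8]
tcp_rot: [[0.349, -0.937, 0.002], [-0.937, -0.349, -0.001], [0.002, -0.002, -1.0]]
contact_force: [-11.0, -1.3, 31.0]
opening: 25.4
```

```bash
python3 - <<'E'
from bench import robot
from h import *
c,s=grab(robot,"wrist","w8",(170,80,470,300),2.6);print(s["t"],s["ee_pos"],s["contact_force"],s["opening"], s["tcp_rot"].T@s["contact_force"])
E
```

```text
7.8 [513.69605091  -6.45425566 314.7863524 ] [-11.01066143  -1.25640745  30.98292244] 25.368039899107167 [ -2.59539491  10.70042427 -31.00837876]
```

View pics/w8.png

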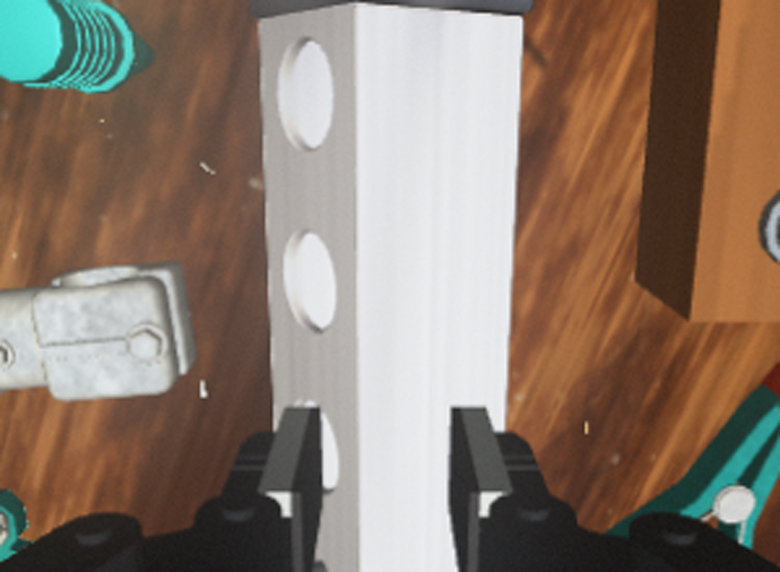

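Call:
servo_tool:
  plan:
    - {"travel": [0,0,-0.1],"turn": 0}
    - {"travel": [0,0,-0.3],"turn": 0}
    - {"travel": [0,0,-0.6],"turn": 0}
    - {"travel": [0,0,-3.0],"turn": 0}
    - {"travel": [0,0,-7],"turn": 0}
    - {"travel": [0,0,-10],"turn": 0}
    - {"travel": [0,0,-10],"turn": 0}
    - {"travel": [0,0,-10],"turn": 0}
  force: 30
  fingers: 0.3

```text
t: 8.52
ee_pos: [513.9, -5.5, 412.8]
tcp_rot: [[0.348, -0.938, 0.004], [-0.938, -0.348, 0.001], [0.0, -0.004, -1.0]]
contact_force: [-1.1, 0.3, -1.1]
opening: 59.8
```

```bash
python3 - <<'E'
from bench import robot
from h import *
c,s=grab(robot,"wrist","w9");print(s["t"],s["ee_pos"],s["contact_force"],s["opening"])
c,s=grab(robot,"top","t9",(300,90,460,230),4.2)
E
```

```text
8.5167 [513.87719629  -5.51724401 412.80432853] [-1.06890761  0.28873269 -1.08448355] 59.7668612000448
```

View pics/w9.png

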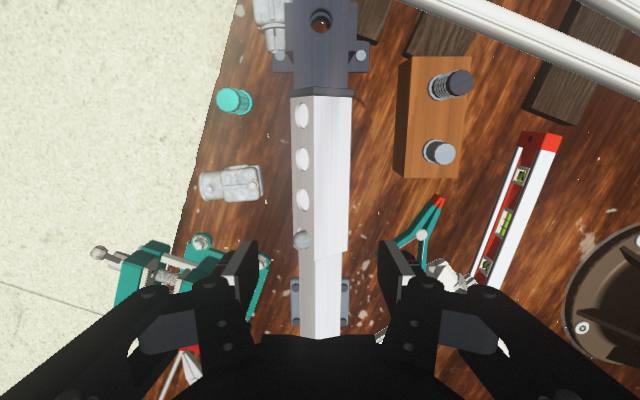

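View pics/t9.png

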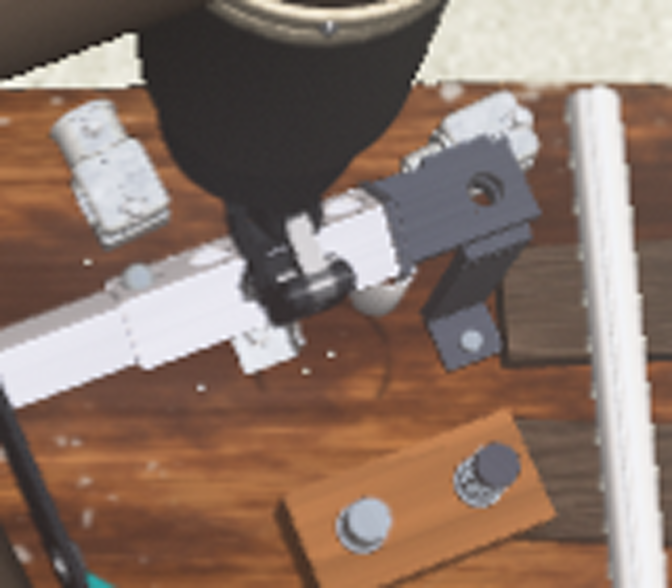

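```bash
python3 - <<'E'
from h import *
import pickle
np.set_printoptions(precision=1,suppress=True)
c,s=pickle.load(open("pics/w9.pkl","rb"));R=s["tcp_rot"];o=s["ee_pos"]
t,_=pickle.load(open("pics/t9.pkl","rb"));sd,_=pickle.load(open("pics/s2.pkl","rb"))
print("bar1",tri([(t,438.5,112,None),(sd,256.5,181,None)]), "third",tri([(t,489.5,82,None),(sd,243,167,None)]))
a=cv2.imread("pics/w9_raw.png")
cv2.imwrite("pics/w9z.png",cv2.resize(a[50:170,400:500],None,fx=5,fy=5,interpolation=cv2.INTER_CUBIC))
cv2.imwrite("pics/w9y.png",cv2.resize(a[0:120,260:380],None,fx=5,fy=5,interpolation=cv2.INTER_CUBIC))
E
```

```text
bar1 (array([ 642.9, -209.8,   37.8]), [0.88, 0.88]) third (array([ 713.6, -331.4,   40.4]), [0.93, 0.93])
```

View pics/w9z.png

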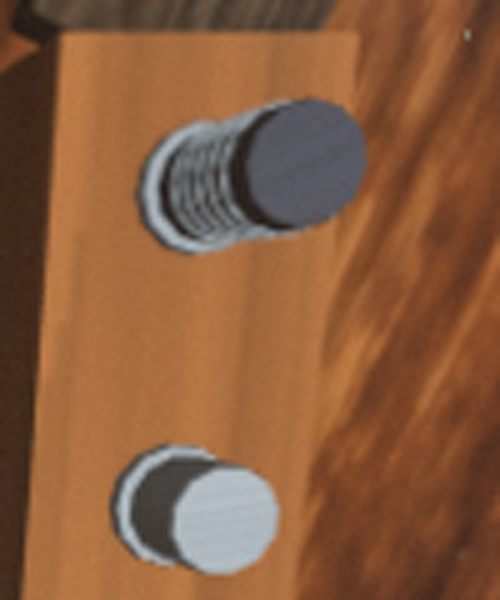

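View pics/w9y.png

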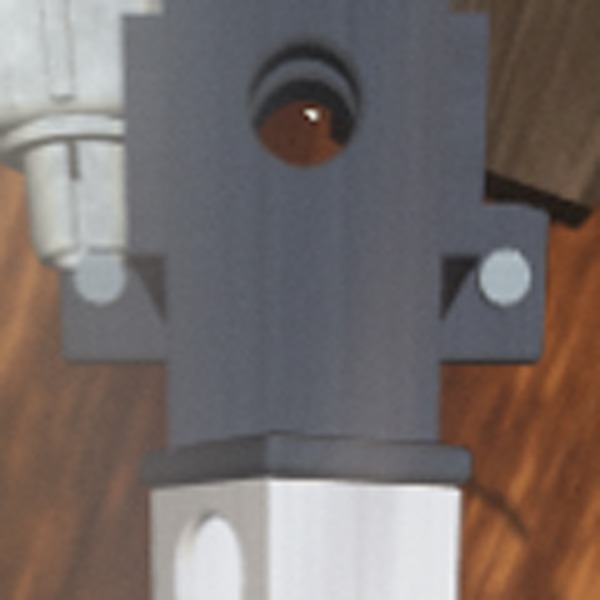

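```bash
python3 - <<'E'
from h import *
import pickle
np.set_printoptions(precision=1,suppress=True)
c,s=pickle.load(open("pics/w9.pkl","rb"));R=s["tcp_rot"];o=s["ee_pos"]
t,_=pickle.load(open("pics/t9.pkl","rb"))
P=(461.2,82.6);Q=(418.3,200.7)
print(tri([(c,*P,s),(t,*Q,None)]))
w=onz(c,*P,106,s);w2=onz(c,438.4,87.4,61,s);print("w",w,"collar",w2,"top",onz(t,*Q,106))
H=(320.9,20.4);G=(415.7,135.)
print("hole",tri([(c,*H,s),(t,*G,None)]),onz(c,*H,134,s),onz(t,*G,134))
print("rel tool",R.T@(w-o),R.T@(onz(c,*H,134,s)-o))
E
```

```text
(array([ 430.9, -140.1,   99.6]), [0.29, 0.29])
w [ 433.4 -138.8  106. ] collar [ 435.7 -137.9   61. ] top [ 429.7 -138.5  106. ]
hole (array([ 562.2, -137.2,  122.1]), [0.03, 0.03]) [ 561.1 -134.   134. ] [ 558.3 -134.7  134. ]
rel tool [ 97.  123.1 306.3] [136.9   1.5 278.8]
```

Call:
servo_tool:
  plan:
    - {"travel": [2,3,0],"turn": 0}
    - {"travel": [4.5,6,0],"turn": 0}
    - {"travel": [7,9,1],"turn": 0}
    - {"travel": [9.0,11.8,4],"turn": 0}
    - {"travel": [9.7,12.3,7],"turn": 0}
    - {"travel": [9.7,12.3,8],"turn": 0}
    - {"travel": [9.7,12.3,8],"turn": 0}
    - {"travel": [9.7,12.3,8],"turn": 0}
  force: 40
  fingers: 0.3

```text
t: 9.28
ee_pos: [431.8, -139.5, 329.9]
tcp_rot: [[0.347, -0.938, -0.003], [-0.938, -0.347, -0.001], [-0.0, 0.003, -1.0]]
contact_force: [0.3, -0.4, 0.5]
opening: 59.9
```

```bash
python3 - <<'E'
from bench import robot
from h import *
c,s=grab(robot,"wrist","w10",(190,60,490,280),2.6);print(s["t"],s["ee_pos"],s["contact_force"],s["opening"])
E
```

```text
9.2833 [ 431.77874755 -139.5494541   329.86140162] [ 0.33143674 -0.42306951  0.52694481] 59.931230011764136
```

View pics/w10.png

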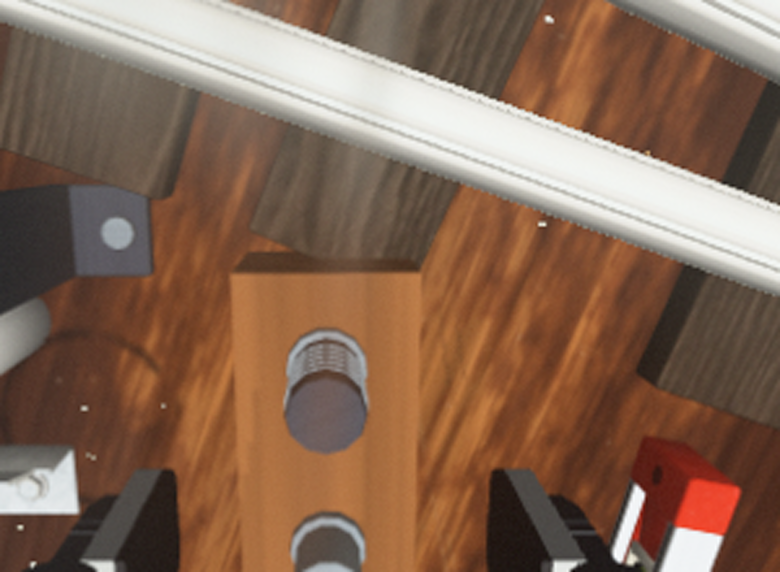

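```bash
python3 - <<'E'
from h import *
import pickle
np.set_printoptions(precision=1,suppress=True)
c,s=pickle.load(open("pics/w10.pkl","rb"));R=s["tcp_rot"];o=s["ee_pos"]
c9,s9=pickle.load(open("pics/w9.pkl","rb"))
w=onz(c,190+326/2.6,60+411/2.6,106,s);print(w,R.T@(w-o),R.T@(onz(c,190+327/2.6,60+370/2.6,61,s)-o))
print(tri([(c,190+326/2.6,60+411/2.6,s),(c9,461.2,82.6,s9)]))
E
```

```text
[ 434.  -140.7  106. ] [  2.   -2.4 223.9] [  0.2  -2.4 268.9]
(array([ 433.2, -139.6,  103.8]), [0.68, 0.68])
```

Call:
servo_tool:
  plan:
    - {"travel": [0.2,-0.24,3.5],"turn": 0}
    - {"travel": [0.2,-0.24,7],"turn": 0}
    - {"travel": [0.2,-0.24,8.5],"turn": 0}
    - {"travel": [0.2,-0.24,8.9],"turn": 0}
    - {"travel": [0.2,-0.24,8.9],"turn": 0}
  force: 60
  fingers: 0.3

```text
t: 9.75
ee_pos: [435.4, -140.0, 241.6]
tcp_rot: [[0.349, -0.937, -0.001], [-0.937, -0.349, -0.0], [-0.0, 0.001, -1.0]]
contact_force: [0.3, -1.0, 0.0]
opening: 59.9
```

Call:
servo_tool:
  plan:
    - {"travel": [0,0,0],"turn": 0}
    - {"travel": [0,0,0],"turn": 0}
    - {"travel": [0,0,0],"turn": 0}
    - {"travel": [0,0,0],"turn": 0}
    - {"travel": [0,0,0],"turn": 0}
    - {"travel": [0,0,0],"turn": 0}
    - {"travel": [0,0,0],"turn": 0}
  force: 60
  fingers: 1.0

```text
t: 10.33
ee_pos: [435.4, -140.4, 243.2]
tcp_rot: [[0.348, -0.938, 0.003], [-0.938, -0.348, 0.0], [0.001, -0.002, -1.0]]
contact_force: [-1.0, 1.6, 7.3]
opening: 20.7
```

```bash
python3 - <<'E'
from bench import robot
from h import *
c,s=grab(robot,"wrist","w11",(190,60,490,280),2.6);print(s["t"],s["ee_pos"],s["contact_force"],s["opening"])
E
```

```text
10.3333 [ 435.36965141 -140.35673095  243.20975853] [-0.96175817  1.60251022  7.30235852] 20.710942237807302
```

View pics/w11.png

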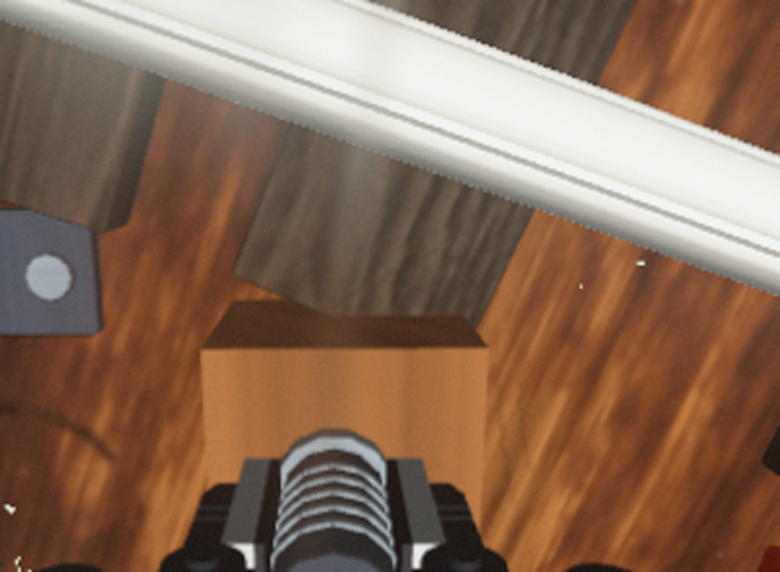

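Call:
servo_tool:
  plan:
    - {"travel": [0,0,-1],"turn": 0}
    - {"travel": [0,0,-3],"turn": 0}
    - {"travel": [0,0,-6.5],"turn": 0}
    - {"travel": [0,0,-10],"turn": 0}
    - {"travel": [0,0,-13.5],"turn": 0}
    - {"travel": [0,0,-16.5],"turn": 0}
    - {"travel": [1,-3,-16.5],"turn": 0}
    - {"travel": [2,-6,-16.5],"turn": 0}
    - {"travel": [3,-9,-16.5],"turn": 0}
    - {"travel": [3.7,-11.2,-16.5],"turn": 0}
    - {"travel": [3.9,-12.2,-16.5],"turn": 0}
    - {"travel": [3.9,-12.2,-16.5],"turn": 0}
    - {"travel": [3.9,-12.2,-16.5],"turn": 0}
    - {"travel": [3.9,-12.2,-16.5],"turn": 0}
  force: 60
  fingers: 1.0

```text
t: 11.55
ee_pos: [561.8, -134.6, 407.0]
tcp_rot: [[0.348, -0.938, -0.0], [-0.938, -0.348, 0.0], [-0.0, 0.0, -1.0]]
contact_force: [-0.0, -0.5, -1.5]
opening: 20.5
```

```bash
python3 - <<'E'
from bench import robot
from h import *
c,s=grab(robot,"wrist","w12",(190,90,490,310),2.6);print(s["t"],s["ee_pos"],s["contact_force"],s["opening"])
c,s=grab(robot,"top","t12",(340,90,440,170),6);c,s=grab(robot,"side","s12",(230,120,330,200),6)
E
```

```text
11.55 [ 561.84227787 -134.60399776  406.97590335] [-0.033869   -0.54744714 -1.45841471] 20.543477454183545
```

View pics/w12.png

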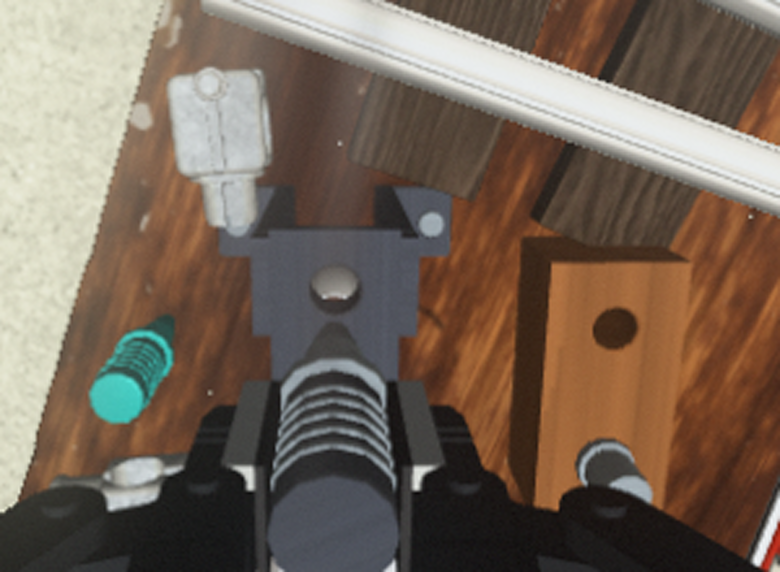

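View pics/s12.png

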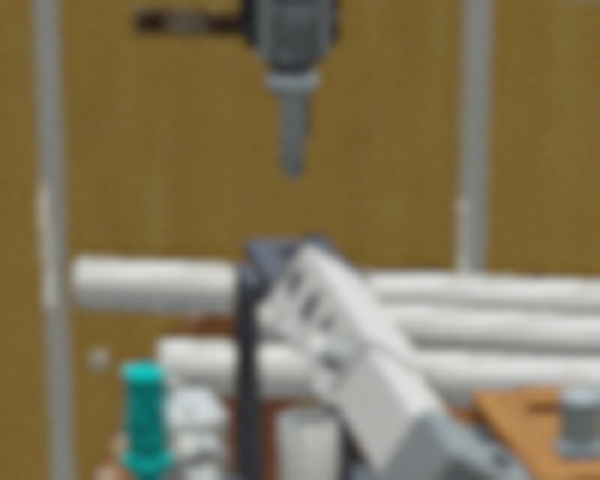

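View pics/t12.png

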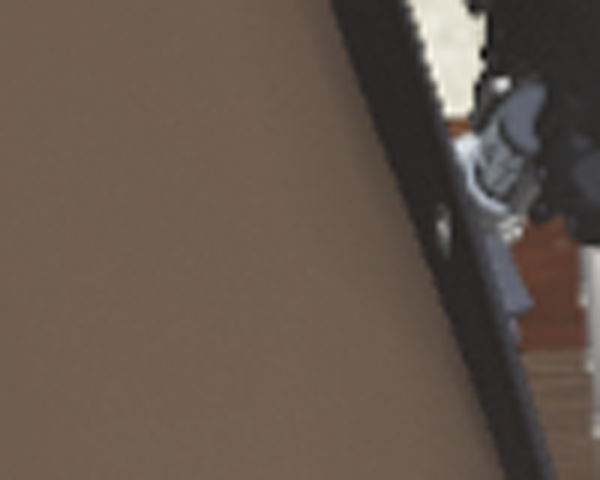

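```bash
python3 - <<'E'
from h import *
import pickle
np.set_printoptions(precision=1,suppress=True)
c,s=pickle.load(open("pics/w12.pkl","rb"));R=s["tcp_rot"];o=s["ee_pos"]
a=cv2.imread("pics/w12_raw.png")[190:250,290:350];cv2.imwrite("pics/w12z.png",cv2.resize(a,None,fx=10,fy=10,interpolation=cv2.INTER_CUBIC))
f=lambda u,v,z:(R.T@(onz(c,190+u/2.6,90+v/2.6,z,s)-o)).round(1)
print("hole",f(336,287,134),"tongue edges",f(252,245,134),f(418,245,134),"tipside",f(337,325,174))
g=lambda X:((np.array(proj(c,o+R@np.array(X),s))-[290,190])*10).round(0)
for zt in(229,234): print(zt,g([0,0,zt]),g([-4,0,zt]),g([4,0,zt]),g([2,0,zt]))
print(f(333,362,220),f(333,362,225))
E
```

```text
hole [  0.7   0.5 273. ] tongue edges [ 14.5 -26.1 273. ] [ 14.5  26.4 273. ] tipside [  1.1   0.5 233. ]
229 [289. 283.] [289. 338.] [289. 229.] [289. 256.]
234 [288. 260.] [288. 314.] [289. 207.] [289. 234.]
[  8.1  -0.6 187. ] [ 10.   -0.7 182. ]
```

View pics/w12z.png

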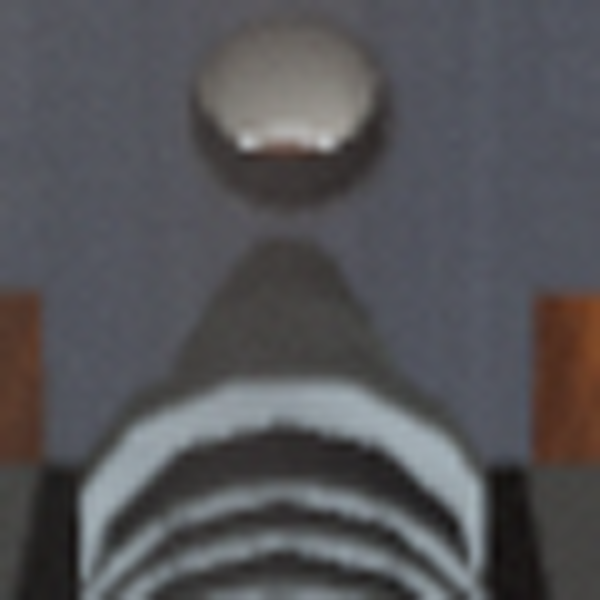

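```bash
python3 - <<'E'
from h import *
import pickle
np.set_printoptions(precision=1,suppress=True)
c,s=pickle.load(open("pics/w12.pkl","rb"));R=s["tcp_rot"];o=s["ee_pos"]
f=lambda u,v,zt:(R.T@(onz(c,u,v,o[2]-zt,s)-o)).round(1)
print("hole",f(318.8,201.2,o[2]-134))
for d in(-2,0,2): print(d,"tip rim",f(318.8,214,234+d),"-4","collar low rim",f(318.5,227.8,188+d),"-13 handle top ctr",f(190+333/2.6,90+528/2.6,137+d), "handle top rim back", f(190+333/2.6,90+474/2.6,137+d),"-11")
E
```

```text
hole [ -0.    0.1 273. ]
-2 tip rim [  2.2  -0.  232. ] -4 collar low rim [  9.3  -0.4 186. ] -13 handle top ctr [  1.4  -0.7 135. ] handle top rim back [ 10.5  -0.7 135. ] -11
0 tip rim [  1.5  -0.  234. ] -4 collar low rim [  8.6  -0.4 188. ] -13 handle top ctr [  0.1  -0.7 137. ] handle top rim back [  9.3  -0.7 137. ] -11
2 tip rim [  0.9  -0.  236. ] -4 collar low rim [  7.8  -0.4 190. ] -13 handle top ctr [ -1.2  -0.7 139. ] handle top rim back [  8.2  -0.7 139. ] -11
```

Call:
servo_tool:
  plan:
    - {"travel": [0.24,0,2],"turn": 0}
    - {"travel": [0.24,0,3],"turn": 0}
    - {"travel": [0.24,0,3.7],"turn": 0}
    - {"travel": [0.24,0,4.2],"turn": 0}
    - {"travel": [0.24,0,4.6],"turn": 0}
    - {"travel": [0.24,0,4.6],"turn": 0}
  force: 60
  fingers: 1.0

```text
t: 12.2
ee_pos: [563.5, -136.8, 360.1]
tcp_rot: [[0.348, -0.938, -0.001], [-0.938, -0.348, -0.0], [-0.0, 0.001, -1.0]]
contact_force: [1.1, 0.5, -1.1]
opening: 20.6
```

```bash
python3 - <<'E'
from bench import robot
from h import *
c,s=grab(robot,"wrist","w13",(240,140,400,260),5);print(s["t"],s["ee_pos"],s["contact_force"],s["opening"],s["tcp_rot"].T@s["contact_force"])
c,s=grab(robot,"side","s13",(240,130,320,190),8)
E
```

```text
12.2 [ 563.50041597 -136.77630708  360.05504744] [ 1.070362    0.45696565 -1.11256716] 20.607311712573672 [-0.05609502 -1.16355023  1.11144154]
```

View pics/w13.png

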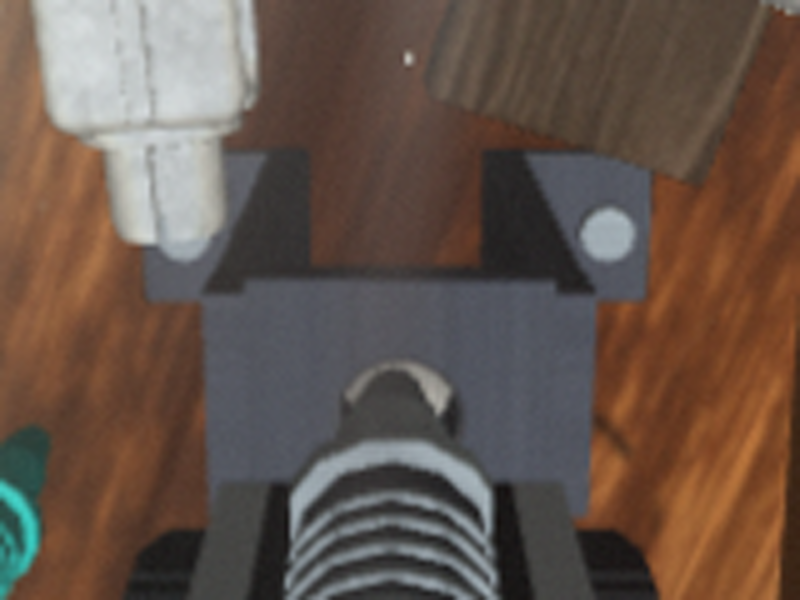

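View pics/s13.png

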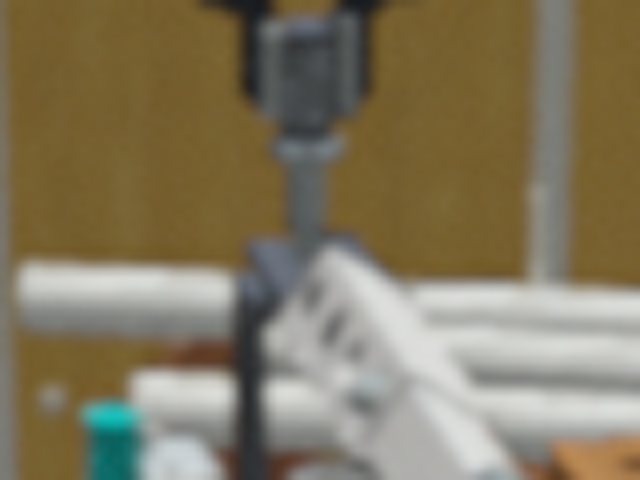

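Call:
servo_tool:
  plan:
    - {"travel": [0,0.05,0.5],"turn": 0}
    - {"travel": [0,0.05,0.9],"turn": 0}
    - {"travel": [0,0.05,1.2],"turn": 0}
    - {"travel": [0,0.05,1.5],"turn": 0}
    - {"travel": [0,0.05,1.5],"turn": 0}
  force: 60
  fingers: 1.0

```text
t: 12.72
ee_pos: [562.9, -136.9, 344.9]
tcp_rot: [[0.347, -0.938, -0.001], [-0.938, -0.347, 0.0], [-0.001, 0.001, -1.0]]
contact_force: [-1.3, 0.4, -1.1]
opening: 20.5
```

```bash
python3 - <<'E'
from bench import robot
from h import *
c,s=grab(robot,"wrist","w14",(240,140,400,260),5);print(s["t"],s["ee_pos"],s["contact_force"],s["opening"],s["tcp_rot"].T@s["contact_force"])
E
```

```text
12.7167 [ 562.91041154 -136.86409622  344.85699954] [-1.30510054  0.35604679 -1.14429056] 20.521266742702256 [-0.78639744  1.09888008  1.14607995]
```

View pics/w14.png

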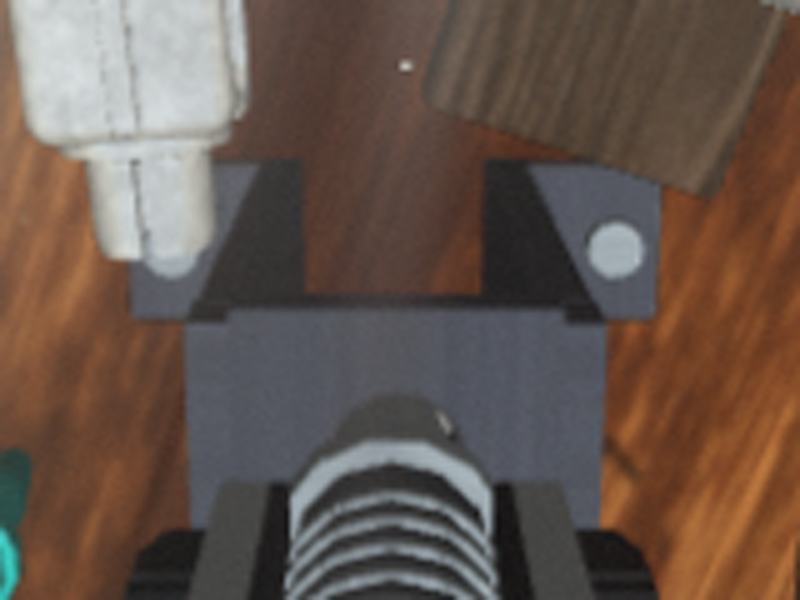

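Call:
servo_tool:
  plan:
    - {"travel": [0,0.03,0.3],"turn": 0}
    - {"travel": [0,0.03,0.6],"turn": 0}
    - {"travel": [0,0.03,0.9],"turn": 0}
    - {"travel": [0,0.03,1.2],"turn": 0}
    - {"travel": [0,0.03,1.2],"turn": 0}
  force: 60
  fingers: 1.0

```text
t: 13.18
ee_pos: [562.3, -136.4, 332.7]
tcp_rot: [[0.347, -0.938, -0.001], [-0.938, -0.347, 0.002], [-0.002, 0.001, -1.0]]
contact_force: [-1.1, 6.1, -3.3]
opening: 20.6
```

Call:
servo_tool:
  plan:
    - {"travel": [-0.06,0,0.2],"turn": 0}
    - {"travel": [-0.08,0,0.4],"turn": 0}
    - {"travel": [-0.08,0,0.6],"turn": 0}
    - {"travel": [-0.08,0,0.8],"turn": 0}
    - {"travel": [-0.08,0,1.0],"turn": 0}
    - {"travel": [-0.08,0,1.0],"turn": 0}
  force: 60
  fingers: 1.0

```text
t: 13.68
ee_pos: [562.2, -135.8, 323.1]
tcp_rot: [[0.348, -0.938, -0.001], [-0.938, -0.348, 0.001], [-0.001, 0.001, -1.0]]
contact_force: [-2.7, 4.5, -0.6]
opening: 20.7
```

```bash
python3 - <<'E'
from bench import robot
from h import *
c,s=grab(robot,"wrist","w15",(240,140,400,260),5);print(s["t"],s["ee_pos"],s["contact_force"],s["opening"],s["tcp_rot"].T@s["contact_force"])
c,s=grab(robot,"side","s15",(240,130,320,190),8)
E
```

```text
13.6833 [ 562.18972548 -135.84396204  323.14033397] [-2.73588514  4.50102754 -0.56046987] 20.690297259180355 [-5.17058972  1.00055943  0.56773737]
```

View pics/w15.png

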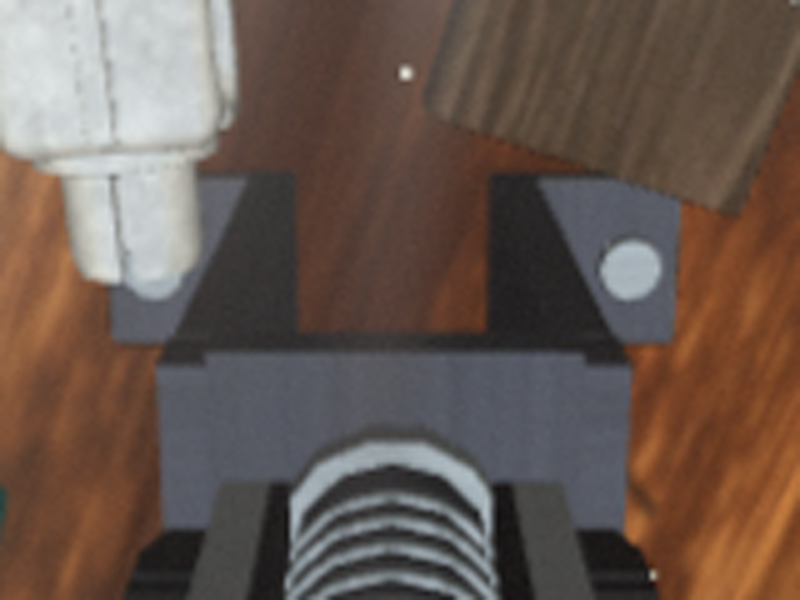

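View pics/s15.png

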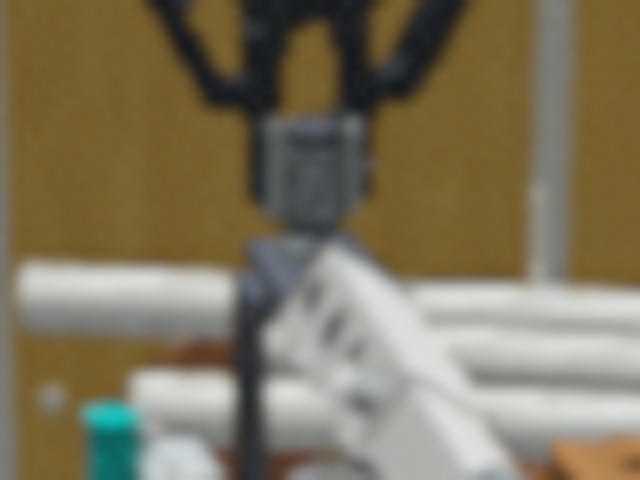

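Call:
servo_tool:
  plan:
    - {"travel": [-0.05,0,0.1],"turn": 0}
    - {"travel": [-0.05,0,0.2],"turn": 0}
    - {"travel": [-0.05,0,0.3],"turn": 0}
    - {"travel": [-0.05,0,0.3],"turn": 0}
  force: 60
  fingers: 1.0

```text
t: 14.12
ee_pos: [562.1, -135.6, 322.2]
tcp_rot: [[0.348, -0.937, 0.0], [-0.937, -0.348, -0.0], [0.0, -0.0, -1.0]]
contact_force: [-8.0, 5.6, 13.9]
opening: 20.8
```

Call:
servo_tool:
  plan:
    - {"travel": [0,0,-0.1],"turn": 0}
    - {"travel": [0,0,-0.1],"turn": 0}
    - {"travel": [0,0,-0.1],"turn": 0}
    - {"travel": [0,0,-0.1],"turn": 0}
    - {"travel": [0,0,-2],"turn": 0}
    - {"travel": [0,0,-5],"turn": 0}
    - {"travel": [0,0,-8],"turn": 0}
    - {"travel": [0,0,-11],"turn": 0}
    - {"travel": [0,0,-11],"turn": 0}
    - {"travel": [0,0,-11],"turn": 0}
  force: 60
  fingers: 0.3

```text
t: 14.95
ee_pos: [562.9, -136.0, 432.6]
tcp_rot: [[0.348, -0.938, 0.004], [-0.938, -0.348, 0.0], [0.001, -0.004, -1.0]]
contact_force: [0.5, 0.3, -1.2]
opening: 59.9
```

```bash
python3 - <<'E'
from bench import robot
from h import *
c,s=grab(robot,"wrist","w16");print(s["t"],s["ee_pos"],s["contact_force"],s["opening"])
c,s=grab(robot,"side","s16",(230,130,330,205),8)
E
```

```text
14.95 [ 562.85330536 -136.00892298  432.55421572] [ 0.54010116  0.32918212 -1.20872602] 59.90316340933294
```

View pics/w16.png

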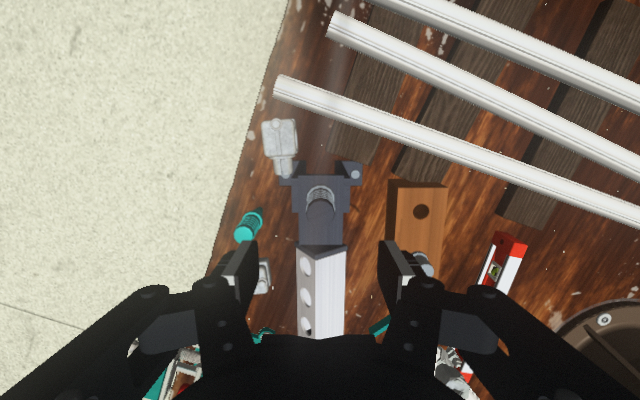

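View pics/s16.png

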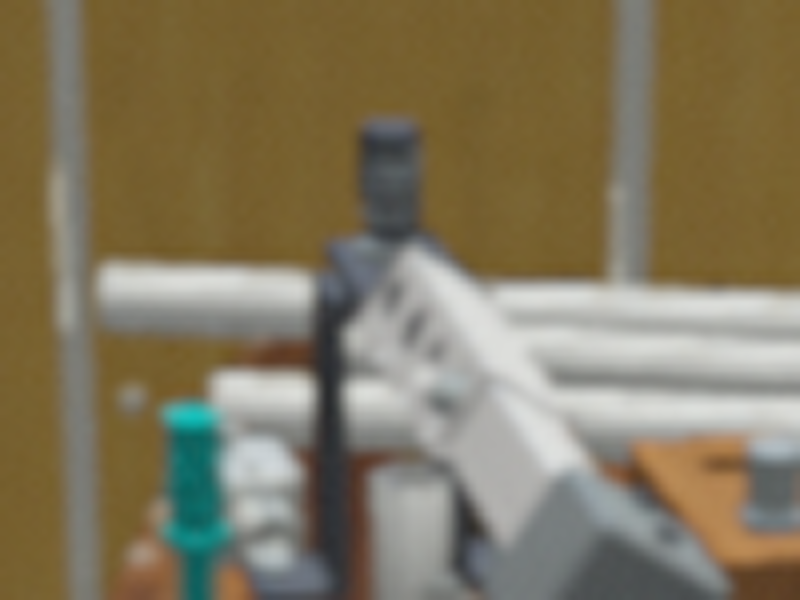

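Call:
servo_tool:
  plan:
    - {"travel": [-3,0,-1],"turn": 0}
    - {"travel": [-6,0,-1],"turn": 0}
    - {"travel": [-9,0,-1],"turn": 0}
    - {"travel": [-12,0,-1],"turn": 0}
    - {"travel": [-13,0,-1],"turn": 0}
    - {"travel": [-13,0,-1],"turn": 0}
  force: 60
  fingers: 0.3

```text
t: 15.55
ee_pos: [516.5, -12.3, 439.7]
tcp_rot: [[0.35, -0.937, -0.002], [-0.937, -0.35, -0.0], [-0.0, 0.001, -1.0]]
contact_force: [0.4, -0.0, 0.4]
opening: 59.7
```

```bash
python3 - <<'E'
from bench import robot
from h import *
import pickle
c,s=grab(robot,"wrist","w17",(220,0,420,270),2.2);print(s["t"],s["ee_pos"],s["contact_force"],s["opening"])
a=cv2.imread("pics/w17_raw.png");cv2.imwrite("pics/w17.png",cv2.resize(a[0:260,220:480],None,fx=2.3,fy=2.3,interpolation=cv2.INTER_CUBIC))
w,sw=pickle.load(open("pics/w16.pkl","rb"));sd,_=pickle.load(open("pics/s16.pkl","rb"))
print(tri([(w,320,213,sw),(sd,230+391/8,130+124/8,None)]))
E
```

```text
15.55 [516.47937583 -12.34317449 439.74139832] [ 0.43022043 -0.04512425  0.36549242] 59.70205507200851
(array([ 559.65380945, -134.20890918,  183.48114925]), [2.44, 2.44])
```

View pics/w17.png

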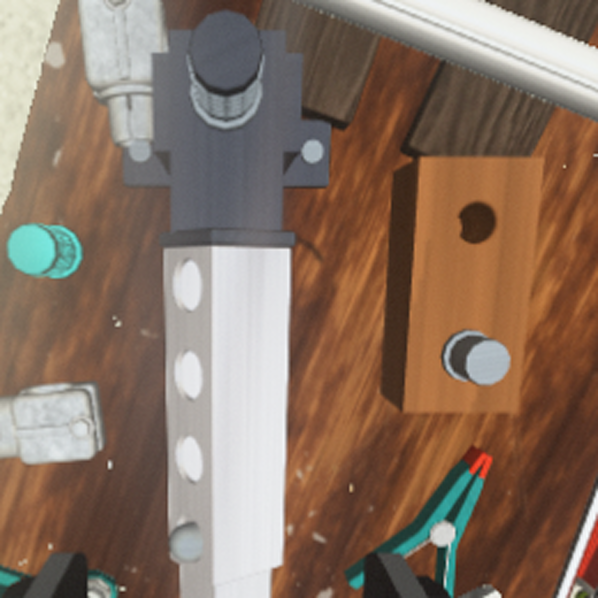

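```bash
python3 -c "
from bench import robot
print(robot.close_job(), robot.read_state()['t'])"
```

```text
the job is handed in; nothing more can be done
the job is handed in; nothing more can be done
```

The stand is set and pinned, and I handed the job in at about 15.6 s of the 48 s allowed.

- **Stand length:** the lug hole measured 67 mm beyond the tongue hole, so the tube needed two steps. I squeezed the tube and the pressed button between the fingertips and slid it 34 mm, let the button pop out, then did the same again.
- **Pin:** I took the dark, ribbed taper pin from the block and lowered it through tongue and bracket. I pushed until it stopped with 14 N up on the tool and the tip worked out at about 88 mm (88 mm is home), then let go and backed off.

**Last checks**
- The button stands out of the tube's last hole.
- The collar looks to be sitting on the tongue.
- The top of the handle measured 183.5 mm against 185 mm expected. The two views missed each other by about 2.4 mm, so that height is only a rough check.
- In the last pictures the dowel pin and the other loose things looked undisturbed. I judged that by eye and did not measure it.
- The last force reading was near zero, with the gripper open and clear.

**Disagreement:** the top camera placed things about 3 mm nearer the robot than the wrist camera did. I went by the wrist camera.

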